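Open the packing tray and sort the soap bars and dropper bottles

ROBOT

A 6-joint arm with a two-finger parallel gripper is mounted at the origin on a cart in front of the work surface, level with it; the furniture and walls round the work are solid. World frame = base frame: x ahead of the robot, y to its left, z up, the work surface at z = 0. Lengths are in m, angles in degrees, forces in N, time in s.
With the tool pointing down it reaches from about 0.4 to 0.825 m from the base axis. Payload 7 kg.
Tool frame: the origin (TCP) lies midway between the tips of the shut fingers; the grasp point (between the pads) lies r.grip_depth behind it (r.grip_depth is the distance from the TCP to the grasp point, in m); z points along the fingers, y is the line along which they close (so a half turn about z gives the same grasp; the last joint's range is limited). The gripper opens to 88 mm and grips with 3 to 60 N. Pads are 19 mm wide; open, the fingers measure 130 mm over their backs; the gripper's body (78 mm by 193 mm) begins 47 mm behind the grasp point.
Start: joints at [87.439, 20.546, 0.682, 0, -70.136, -16.507], TCP at [0.221, 0.638, 0.227] pointing down, gripper open.
Joint ranges: [-176.03, 176.03], [-82.01, 121.73], [-58.28, 71.71], [-173.87, 95.51], [-174.79, -0.11], [-173.66, 173.66]. Speed limits (degrees/s): [136.94, 136.94, 172.46, 180, 180, 180].

INTERFACE

Orientations are given as [roll, pitch, yaw] about the fixed x, y, z axes, in that order (R = Rz(yaw) Ry(pitch) Rx(roll)).
In Python, from plant import r gives the robot as it stands.
- The arm moves only by the tool inch_along, called as a command line: name --pt "numbers of a row" for each row, then --argument value for the rest. Schema: {"type":"object","properties":{"segments":{"type":"array","items":{"type":"array","items":{"type":"number"},"minItems":6,"maxItems":6},"minItems":1,"maxItems":12},"aperture":{"type":"number"},"grip_n":{"type":"number"},"only":{"type":"string"},"quiet":{"type":"boolean"},"lines":{"type":"string"}},"required":["segments"],"additionalProperties":false}. segments is a list of rows, 1 to 12 of them, each of 6 numbers: dx, dy, dz in units of 100 mm, then a rotation vector rx, ry, rz in degrees; each row is the pose to reach, as a shift and turn from the pose commanded when the call began, along the tool's axes at that moment; what a row does not reach only later rows make up. A row lasts 1/12 s, in which the tool goes at most 0.0417 m and 7.16 degrees, less where a joint would pass 70% of its speed; a pose out of reach is approached as far as the arm can. aperture is the finger opening in m, set as the call begins (left out keeps the last). The fingers move at their own pace and stop on an object; grip_n is the grip in N (left out, the last holds). Time passes only in rows, so rows that do not move let the fingers close. The tool returns the time, the measured TCP pose, the force, the opening and the grip force at its end. only (a regular expression) keeps the lines of the reply that match it, lines (a string "A,B") keeps lines A to B, and quiet returns only ok. Input that does not fit is refused with a message, and nothing moves.
- r.get_state(): the state, without advancing time (a new reading comes with each control period).
- r.capture(name): name is "scene" or "top" or "wrist"; returns a dict with "frame" (480x640x3 uint8, red, green, blue), "z_map" (480x640 float32, m along the optical axis (not along the pixel's ray), 0 where there is no reading), "fx", "fy", "cx", "cy" (pixels), "cam_to_world" (4x4, takes a point from camera to world coordinates). Camera axes: x right, y down, z forward; pixel columns grow to the right and rows downward; lengths in m; the calibration is good to about 2 mm. A picture is of the moment at which its call begins.
- r.close_job(): hands the job in; it is judged then, once.
The state is a dict: "time_s": time; "joints": joint angles; "qd": joint speeds; "joint_torque": joint torques, N m; "tcp_pos": TCP position; "eef_rot": TCP orientation; "contact_force": force on the tool from outside, world axes, zero at the start; "moment": the same for the moment, N m; "gripper_width": finger opening in m; "gripper_force": force on a finger pad.
Only numpy, scipy, OpenCV 4.12 (cv2) and the standard library are available. Lean on these libraries where they do the work, as an engineer would, in place of code of your own. Each camera call takes 0.05 s, during which the arm holds its last target. There are 200 camera calls.

TASK

Lift the wooden cover by its handle straight up off the packing tray's two pins, keeping it level, and lay it flat and lengthwise on the low slatted wooden drying rack on the bench with nothing hanging over the rack's edges. Then sort the handful in the row nearest the robot: one soap bar lying flat, lengthwise, in each of the tray's two bays, and one dropper bottle standing in each of the two wells of the wooden caddy, never tipping the bottles over. Leave the salve pot and the green bowl where they are.

Things in the scene. Friction and masses are not known exactly. Their poses are not given: they have to be found in the camera images.
- tray: Fixed pale wooden tray, 70 x 205 mm (x, y); origin: centre of underside. Two bays centred at y = -41.5, +41.5 mm, each 58 (x) by 78 mm (y), floor 4 mm and lips 10 mm above the bench, hidden under the cover at first. End blocks 34 mm high with 8 mm pins at y = -89, +89 mm, tips 52 mm above the bench. Tray, rack and caddy stand in any order in the row farther from the robot.
- cover: Loose plywood cover, 62 x 201 x 8 mm (x, y, z), lying on the tray's end blocks, underside 34 mm above the bench, 11 mm holes over the pins; axes as the tray's. Origin: centre of underside. In its middle a dark wooden grip bar 18 mm wide (x), 60 mm long (y), from 8 to 36 mm above the underside. 0.1 to 0.25 kg.
- rack: Low slatted wooden drying rack, 96 x 225 mm (own x, y), fixed to the bench; its flat slatted top is 18 mm above the bench. Origin at the centre of its underside, y along its length.
- caddy: Dark wooden bottle caddy, a block 66 x 160 x 34 mm (own x, y, z), fixed to the bench; origin at the centre of its underside. Two round wells, 51 mm in diameter, at y = -42 and +42 mm, open upward, their floor 8 mm above the bench.
- soap_a: Cream soap bar, 42 x 63 x 26 mm (own x, y, z), lying flat on the bench, the two bars alike; origin at the centre of its underside, y along its length. Bars and bottles stand in any order in the row nearest the robot. Either bar may go in either bay. Spare bars at the right back are no part of the job.
- soap_b: Cream soap bar, 42 x 63 x 26 mm (own x, y, z), lying flat on the bench, the two bars alike; origin at the centre of its underside, y along its length. Bars and bottles stand in any order in the row nearest the robot. Either bar may go in either bay. Spare bars at the right back are no part of the job.
- bottle_a: Amber dropper bottle with a black cap and bulb, standing upright on the bench, the two alike in shape; body 33 mm in diameter up to 70 mm, 102 mm tall over the bulb; origin at the centre of its underside, z up. Takes a grip on the straight glass, 40 to 68 mm above its foot. Either fits either well. Spare bottles at the back are no part of the job.
- bottle_b: Amber dropper bottle with a black cap and bulb, standing upright on the bench, the two alike in shape; body 33 mm in diameter up to 70 mm, 102 mm tall over the bulb; origin at the centre of its underside, z up. Takes a grip on the straight glass, 40 to 68 mm above its foot. Either fits either well. Spare bottles at the back are no part of the job.
- salve_pot: Bystander: round lidded salve pot, 65 mm in diameter, 29 mm high, loose, at the right of the row of bars and bottles; origin at the centre of its underside.
- green_bowl: Bystander: small green bowl, 100 mm across, 48 mm high, loose, right of the salve pot; origin at the centre of its underside.
Things that resemble listed ones, but are neither listed nor needed, are in the scene too. Leave any turquoise look-alike of the soap_b alone. What is shaped like the bottle_b but purple or yellow is not meant.

How it is judged (in metres and radians):
On the way:
1. the cover is lifted level and straight up clear of the pins: underside over 55 mm above the bench, still within 25 mm of being over the tray's centre (z of cover in the frame of tray above 0.055 m and horizontal distance between cover and tray below 0.025 m and angle between cover's own z axis and vertical below 0.2 rad), for 0.05 s.
At the end, for the whole second after the job is handed in: All at rest: cover flat on the rack (within 20 mm along each rack axis and 0.2 rad); a soap bar flat on the floor of each tray bay (within 13 mm across, 14 mm along, 4 mm in height); a bottle upright on the floor of each caddy well (within 12 mm across, 5 mm in height) (x of cover in the frame of rack between -0.02 and 0.02 m and y of cover in the frame of rack between -0.02 and 0.02 m and z of cover in the frame of rack between 0.014 and 0.022 m and angle between cover's own z axis and vertical below 0.08 rad and angle between the y axis of cover and the y axis of rack, either way round below 0.2 rad and (((x of soap_a in the frame of tray between -0.013 and 0.013 m and y of soap_a in the frame of tray between 0.0275 and 0.0555 m and z of soap_a in the frame of tray between 0 and 0.008 m and angle between soap_a's own z axis and vertical below 0.1 rad) and (x of soap_b in the frame of tray between -0.013 and 0.013 m and y of soap_b in the frame of tray between -0.0555 and -0.0275 m and z of soap_b in the frame of tray between 0 and 0.008 m and angle between soap_b's own z axis and vertical below 0.1 rad)) or ((x of soap_a in the frame of tray between -0.013 and 0.013 m and y of soap_a in the frame of tray between -0.0555 and -0.0275 m and z of soap_a in the frame of tray between 0 and 0.008 m and angle between soap_a's own z axis and vertical below 0.1 rad) and (x of soap_b in the frame of tray between -0.013 and 0.013 m and y of soap_b in the frame of tray between 0.0275 and 0.0555 m and z of soap_b in the frame of tray between 0 and 0.008 m and angle between soap_b's own z axis and vertical below 0.1 rad))) and (((x of bottle_a in the frame of caddy between -0.012 and 0.012 m and y of bottle_a in the frame of caddy between 0.03 and 0.054 m and z of bottle_a in the frame of caddy between 0.003 and 0.013 m and angle between bottle_a's own z axis and vertical below 0.15 rad) and (x of bottle_b in the frame of caddy between -0.012 and 0.012 m and y of bottle_b in the frame of caddy between -0.054 and -0.03 m and z of bottle_b in the frame of caddy between 0.003 and 0.013 m and angle between bottle_b's own z axis and vertical below 0.15 rad)) or ((x of bottle_a in the frame of caddy between -0.012 and 0.012 m and y of bottle_a in the frame of caddy between -0.054 and -0.03 m and z of bottle_a in the frame of caddy between 0.003 and 0.013 m and angle between bottle_a's own z axis and vertical below 0.15 rad) and (x of bottle_b in the frame of caddy between -0.012 and 0.012 m and y of bottle_b in the frame of caddy between 0.03 and 0.054 m and z of bottle_b in the frame of caddy between 0.003 and 0.013 m and angle between bottle_b's own z axis and vertical below 0.15 rad))) and linear speed of each of cover, soap_a, soap_b, bottle_a, bottle_b below 0.02 m/s); the robot touches nothing.
It fails at once if the cover is tipped by more than 0.3 rad (angle between cover's own z axis and vertical above 0.3 rad).
It fails at once if a bottle is tipped by more than 0.6 rad (angle between any of bottle_a, bottle_b's own z axis and vertical above 0.6 rad).
It fails at once if the salve pot or the green bowl is moved by more than 30 mm (distance of any of salve_pot, green_bowl from where it was at the start of the episode above 0.03 m).
It also fails if it takes over 134 s, if anything falls off the work surface, if the arm or the gripper's body presses on something with over 40 N, if the wrist force passes 120 N, or if a joint passes its speed limit or range.

## Working session

There is one attempt and no reset: what is moved stays moved. The work goes in short steps, Python scripts to look and compute and a tool call to move; the robot and the scene stay as the last step left them, time stands still between calls to the robot, and variables do not carry over. Pictures are saved under pics/ and viewed, at most 14 in all, crops included, and the job is handed in when it is done.

```bash
ls; mkdir -p pics; python3 - <<'E'
from plant import r
import cv2,numpy as np
print(r.grip_depth); s=r.get_state(); print(s)
for n in("top","scene"):
    c=r.capture(n); cv2.imwrite(f"pics/{n}0.png",c["frame"][:,:,::-1]); np.savez(f"{n}0.npz",**c); print(n,c["fx"],c["cam_to_world"].round(3).tolist(), (c["z_map"]>0).mean())
E
```

```text
pics
0.0188
{'time_s': 0.0, 'joints': array([ 8.74392226e+01,  2.05900897e+01,  6.32249703e-01, -2.16655939e-02,
       -7.01337257e+01, -1.65087971e+01]), 'qd': array([-0.09573452, -0.01654099,  0.00278956, -0.03154778, -0.07837878,
       -0.07910477]), 'joint_torque': array([-1.99060883e-04, -5.82723570e+01,  2.93056583e+01,  6.99726149e+00,
        7.02795209e-03, -1.59281194e-04]), 'tcp_pos': array([0.22036811, 0.63749043, 0.22562142]), 'eef_rot': array([ 1.79906421e+02, -6.49496890e-03, -1.90769480e+01]), 'contact_force': array([ 0.43497753, -0.69746675,  0.15570642]), 'moment': array([ 0.03947066,  0.01970413, -0.02060506]), 'gripper_force': 0.0, 'gripper_width': 0.08760210864273635}
top 434.45063965706436 [[0.01, -0.985, 0.175, 0.318], [-1.0, -0.006, 0.024, -0.053], [-0.023, -0.175, -0.984, 1.059], [0.0, 0.0, 0.0, 1.0]] 0.9960319010416666
scene 521.77417670307 [[0.85, -0.322, 0.416, 0.042], [-0.526, -0.495, 0.691, -0.789], [-0.016, -0.807, -0.591, 0.698], [0.0, 0.0, 0.0, 1.0]] 0.9959928385416666
```

View pics/top0.png

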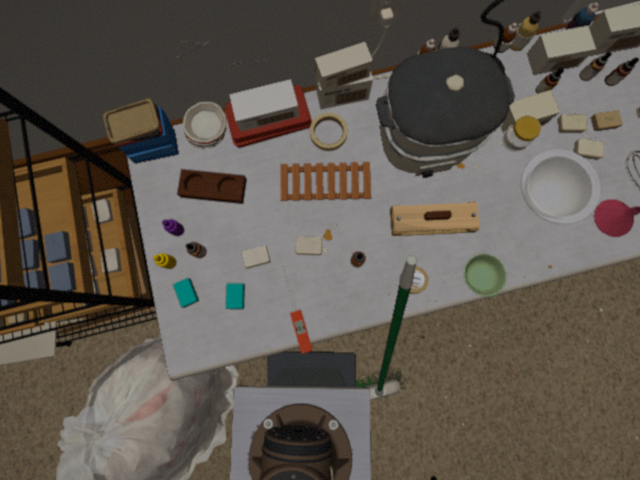

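View pics/scene0.png

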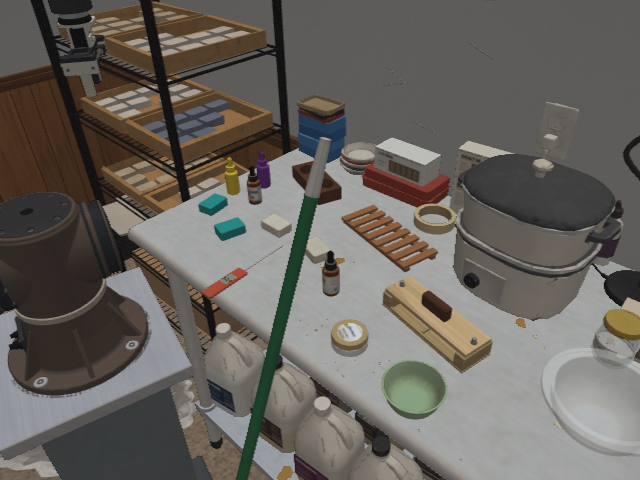

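The top view shows these candidates:
- **Cover and tray:** cover with a dark grip on the tray at (435,218).
- **Rack and caddy:** rack at (326,181), caddy at (211,186).
- **Soaps:** cream bars at (256,257) and (309,245). The turquoise ones at (185,292) and (235,296), and the spare creams at (573,122) and (590,149), are not wanted.
- **Bottles:** amber at (195,249) and (358,259). Purple (172,227), yellow (162,260) and the spares at the back are not wanted.
- **Bystanders:** pot at (415,280), bowl at (486,274).
- **Obstacle:** a pole stands at (400,320), with its tip at (410,262).

```bash
cat > h.py <<'E'
import numpy as np,cv2
def cloud(c):
    z=c["z_map"];v,u=np.mgrid[:480,:640];T=c["cam_to_world"]
    p=np.stack([(u-c["cx"])/c["fx"]*z,(v-c["cy"])/c["fy"]*z,z],-1)
    p=p@T[:3,:3].T+T[:3,3]; p[z==0]=np.nan; return p
def ray(c,u,v,h):
    T=c["cam_to_world"];d=T[:3,:3]@np.array([(u-c["cx"])/c["fx"],(v-c["cy"])/c["fy"],1.]);o=T[:3,3]
    return o+d*(h-o[2])/d[2]
def proj(c,p):
    T=c["cam_to_world"];q=T[:3,:3].T@(np.array(p)-T[:3,3]);return q[0]/q[2]*c["fx"]+c["cx"],q[1]/q[2]*c["fy"]+c["cy"]
def rect(pts,hmin,hmax,box,name=""):
    "pts Nx3; min-area rect of points in height band and xy box (x0,x1,y0,y1)"
    p=pts.reshape(-1,3);m=(p[:,2]>hmin)&(p[:,2]<hmax)&(p[:,0]>box[0])&(p[:,0]<box[1])&(p[:,1]>box[2])&(p[:,1]<box[3])
    q=p[m]
    if len(q)<5: print(name,"few");return
    (c,s,a)=cv2.minAreaRect((q[:,:2]*1000).astype(np.float32))
    if s[0]>s[1]: a=a+90   # angle of short side from x
    a=(a+90)%180-90
    print(name,"n",len(q),"c",np.round(c,1),"size",np.round(sorted(s),1),"short-axis yaw %.1f"%a,"zmed/p95 %.1f %.1f"%(np.median(q[:,2])*1e3,np.percentile(q[:,2],95)*1e3),"mean",np.round(q[:,:2].mean(0)*1e3,1))
E
python3 - <<'E'
from h import *
C={n:dict(np.load(n+"0.npz")) for n in("top","scene")}
t=cloud(C["top"]);s=cloud(C["scene"])
print("origin px",proj(C["top"],[0,0,0.0]),"tcp",proj(C["top"],[.22,.637,.226]),proj(C["scene"],[.22,.637,.226]))
for nm,(u,v) in dict(cover=(410,226),grip=(438,215),rack=(310,181),rack2=(345,181),caddy=(211,175),bA=(195,249),s1=(256,257),s2=(309,245),bB=(358,259),pot=(415,280),bowl=(486,274),pole=(409,265),pole2=(402,305),pole3=(390,350),pole4=(381,385),bench=(280,230),bench2=(450,250)).items(): print(nm,t[v,u].round(3))
def near(u,v): return t[v,u]
for nm,(u,v),h,w in [("cover",(410,226),(.037,.048),.13),("grip",(438,215),(.06,.085),.05),("rack",(310,181),(.012,.024),.15),("caddy",(211,175),(.028,.04),.1),("s1",(256,257),(.02,.032),.05),("s2",(309,245),(.02,.032),.05),("bA",(195,249),(.03,.12),.035),("bB",(358,259),(.03,.12),.035)]:
    c=t[v,u]; 
    for k,p in(("top",t),("scene",s)): rect(p,*h,(c[0]-w,c[0]+w,c[1]-w,c[1]+w),nm+" "+k)
E
```

```text
origin px (np.float64(300.73301189788714), np.float64(457.0717885065792)) tcp (np.float64(-41.46830936941802), np.float64(364.3865473109688)) (np.float64(93.83767756778258), np.float64(88.24406518832868))
cover [ 0.528 -0.253  0.045]
grip [ 0.549 -0.313  0.072]
rack [ 0.648 -0.014  0.016]
rack2 [ 0.647 -0.101  0.02 ]
caddy [0.658 0.231 0.031]
bA [0.466 0.247 0.074]
s1 [0.454 0.113 0.025]
s2 [ 0.484 -0.014  0.026]
bB [ 0.444 -0.127  0.08 ]
pot [ 0.402 -0.265  0.028]
bowl [ 0.419 -0.438  0.012]
pole [ 0.398 -0.187  0.365]
pole2 [ 0.339 -0.201  0.21 ]
pole3 [ 0.232 -0.22  -0.087]
pole4 [ 0.084 -0.247 -0.503]
bench [0.525 0.06  0.002]
bench2 [ 0.478 -0.357  0.004]
cover top n 1613 c [ 535.9 -268.9] size [240.7 256.4] short-axis yaw -8.0 zmed/p95 41.6 45.3 mean [ 548.4 -297.5]
cover scene n 2125 c [ 539.  -270.8] size [247.  261.9] short-axis yaw -8.1 zmed/p95 41.7 45.7 mean [ 535.7 -304.6]
grip top n 208 c [ 552.6 -314.7] size [19.3 58.8] short-axis yaw 5.4 zmed/p95 69.0 72.4 mean [ 551.7 -313.6]
grip scene n 335 c [ 551.8 -319.1] size [20.3 59.4] short-axis yaw 2.5 zmed/p95 68.4 70.8 me
[... 609 characters left out ...]
1.5] short-axis yaw 15.1 zmed/p95 23.9 26.4 mean [455.6 110.1]
s2 top n 431 c [486.  -12.2] size [42.2 61. ] short-axis yaw -0.1 zmed/p95 24.8 28.2 mean [485.2 -11.9]
s2 scene n 316 c [484.3 -16.1] size [43.2 61.7] short-axis yaw 0.6 zmed/p95 24.0 26.0 mean [485.  -20.6]
bA top n 211 c [469.5 254.4] size [28.1 32.4] short-axis yaw 56.8 zmed/p95 62.5 98.1 mean [467.9 251.5]
bA scene n 289 c [468.3 247.9] size [25.6 33.6] short-axis yaw 71.8 zmed/p95 58.1 93.2 mean [467.  246.4]
bB top n 176 c [ 449.9 -128.6] size [31.9 32.1] short-axis yaw -25.0 zmed/p95 63.3 99.6 mean [ 447.6 -127.1]
bB scene n 441 c [ 447.8 -137.2] size [27.7 33.5] short-axis yaw 63.0 zmed/p95 58.8 95.2 mean [ 445.9 -139.7]
```

The manual's scale: shifts go in units of 100 mm. Converting my numbers, -0.12 m is -1.2, 0.12 m is 1.2.

inch_along --pt "0 0 -0.4 0 0 0" --pt "0 0 -0.8 0 0 0" --pt "0 0 -1.2 0 0 0" --pt "0.3 0.3 -1.4 0 0 0" --pt "0.6 0.6 -1.4 0 0 0" --pt "0.9 0.9 -1.4 0 0 0" --pt "1.2 1.2 -1.4 0 0 0" --pt "1.5 1.5 -1.4 0 0 0" --pt "1.8 1.7 -1.4 0 0 0" --pt "2.1 1.9 -1.4 0 0 0" --pt "2.4 2.1 -1.4 0 0 0" --pt "2.7 2.3 -1.4 0 0 0" --aperture 0.085 --grip_n 20

```text
time_s: 1.1
tcp_pos: [0.4011, 0.3305, 0.3666]
eef_rot: [-180.0, 0.0, -19.1]
contact_force: [0.3, 0.1, -0.2]
gripper_width: 0.0852
gripper_force: 0.0
```

inch_along --pt "0.3 0.3 0 0 0 7" --pt "0.6 0.6 0 0 0 14" --pt "0.9 0.9 0 0 0 21" --pt "1.2 1.2 0 0 0 28" --pt "1.5 1.5 0 0 0 35" --pt "1.63 1.68 0 0 0 42" --pt "1.63 1.68 0 0 0 49" --pt "1.63 1.68 0 0 0 56" --pt "1.63 1.68 0 0 0 63" --pt "1.63 1.68 0 0 0 71" --pt "1.63 1.68 0 0 0 71" --pt "1.63 1.68 0 0 0 71"

```text
time_s: 2.1
tcp_pos: [0.4996, 0.1202, 0.3663]
eef_rot: [180.0, -0.0, -89.9]
contact_force: [-0.5, -0.7, -0.8]
gripper_width: 0.0852
gripper_force: 0.0
```

```bash
python3 - <<'E'
from plant import r
from h import *
s=r.get_state();print(s["joints"].round(1))
c=r.capture("wrist");np.savez("w1.npz",**c);cv2.imwrite("pics/w1.png",c["frame"][:,:,::-1]);print(c["fx"],c["cam_to_world"].round(3))
E
```

```text
[ 35.4   1.6  -5.3  -0.  -83.1 -35.4]
358.34654480703665 [[-1.     0.     0.     0.5  ]
 [ 0.     0.958  0.285  0.043]
 [-0.     0.285 -0.958  0.525]
 [ 0.     0.     0.     1.   ]]
```

View pics/w1.png

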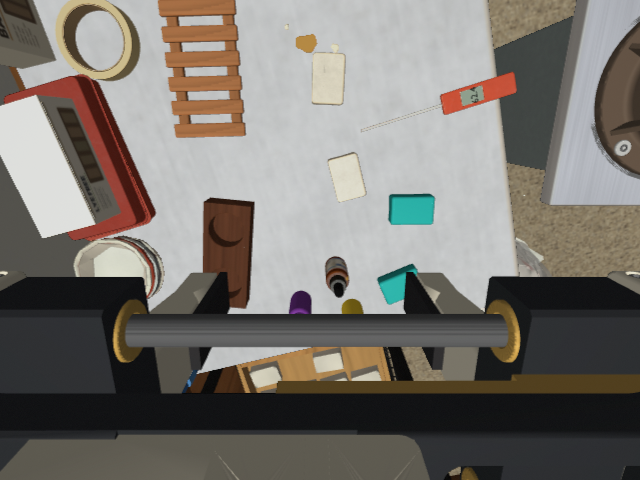

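```bash
python3 - <<'E'
from h import *
c=dict(np.load("w1.npz"));p=cloud(c)
for nm,h,b in [("s1",(.021,.03),(.40,.51,.07,.165)),("s2",(.021,.03),(.44,.53,-.055,.035)),("bA",(.05,.12),(.43,.51,.215,.28)),("caddy",(.029,.038),(.58,.76,.1,.36)),("bench",(-.01,.01),(.4,.6,.03,.06)),("rack",(.013,.022),(.55,.75,-.2,.08))]: rect(p,*h,b,nm)
E
```

```text
s1 n 1314 c [456.7 115.4] size [42.3 61.8] short-axis yaw 15.1 zmed/p95 25.4 27.0 mean [457.  114.5]
s2 n 1641 c [484.4 -13.3] size [41.8 62.1] short-axis yaw -2.3 zmed/p95 25.2 26.8 mean [484.5 -13.4]
bA n 505 c [470.3 251.9] size [25.8 31.9] short-axis yaw -88.6 zmed/p95 71.9 99.0 mean [470.9 250. ]
caddy n 3124 c [683.6 207.2] size [172.8 196.3] short-axis yaw -5.7 zmed/p95 34.4 36.2 mean [647.  209.3]
bench n 3170 c [499.9  44.8] size [ 29.7 199.6] short-axis yaw 90.0 zmed/p95 0.8 2.6 mean [499.7  45.1]
rack n 6908 c [674.4 -22.3] size [150.9 165.5] short-axis yaw 1.3 zmed/p95 18.4 20.0 mean [649.5 -28.2]
```

The wrist view shows the soaps at (347,177) and (328,78), bottle A at (337,276), the caddy at (229,252) and the rack at (203,65). Next I go over the tray, keeping ahead of the pole tip.

To row units: 0.45 m is 4.5, 0.37 m is 3.7.

inch_along --pt "0.2 -0.3 0 0 0 0" --pt "0.5 -0.6 0 0 0 0" --pt "0.9 -0.8 0 0 0 0" --pt "1.3 -0.8 0 0 0 0" --pt "1.7 -0.8 0 0 0 0" --pt "2.1 -0.8 0 0 0 0" --pt "2.5 -0.8 0 0 0 0" --pt "2.9 -0.8 0 0 0 0" --pt "3.3 -0.8 0 0 0 0" --pt "3.7 -0.8 0 0 0 0" --pt "4.1 -0.8 0 0 0 0" --pt "4.5 -0.8 0 0 0 0"

```text
time_s: 3.15
tcp_pos: [0.5789, -0.3316, 0.3665]
eef_rot: [180.0, 0.0, -89.8]
contact_force: [1.0, 0.5, -0.1]
gripper_width: 0.0849
gripper_force: 0.0
```

inch_along --pt "0.4 0.1 0 0 0 0" --pt "0.6 0.2 0 0 0 0" --pt "0.6 0.3 0 0 0 0" --pt "0.6 0.3 0 0 0 0"

```text
time_s: 3.48
tcp_pos: [0.5475, -0.3911, 0.3662]
eef_rot: [179.9, 0.0, -90.0]
contact_force: [-0.4, -0.1, 0.6]
gripper_width: 0.0849
gripper_force: 0.0
```

```bash
cat > m.py <<'E'
from h import *
def tray(p):
    "cover/tray region: top face band, excluding far things"
    rect(p,.037,.046,(.48,.62,-.45,-.18),"cover")
    rect(p,.058,.08,(.50,.60,-.37,-.25),"grip")
E
python3 - <<'E'
from plant import r
from m import *
s=r.get_state();print(s["joints"].round(1),s["tcp_pos"],s["eef_rot"])
c=r.capture("wrist");np.savez("w2.npz",**c);cv2.imwrite("pics/w2.png",c["frame"][:,:,::-1])
p=cloud(c);tray(p);rect(p,.013,.022,(.55,.76,-.21,.12),"rack")
c=r.capture("scene");cv2.imwrite("pics/s2.png",c["frame"][:,:,::-1])
E
```

```text
[-19.   17.7  14.2   0.  -86.6  18.9] [ 0.54752612 -0.39114589  0.36615263] [ 1.79944950e+02  1.79203598e-02 -9.00422979e+01]
cover n 5342 c [ 552.2 -316.3] size [ 62.  202.2] short-axis yaw 3.0 zmed/p95 42.5 43.9 mean [ 552.5 -323.8]
grip n 572 c [ 552.2 -317.3] size [18.  59.6] short-axis yaw 3.0 zmed/p95 69.9 71.5 mean [ 552.2 -319.3]
rack n 1833 c [679.6 -75.2] size [ 91.9 157.8] short-axis yaw 89.1 zmed/p95 18.2 20.0 mean [653.8 -72.7]
```

View pics/w2.png

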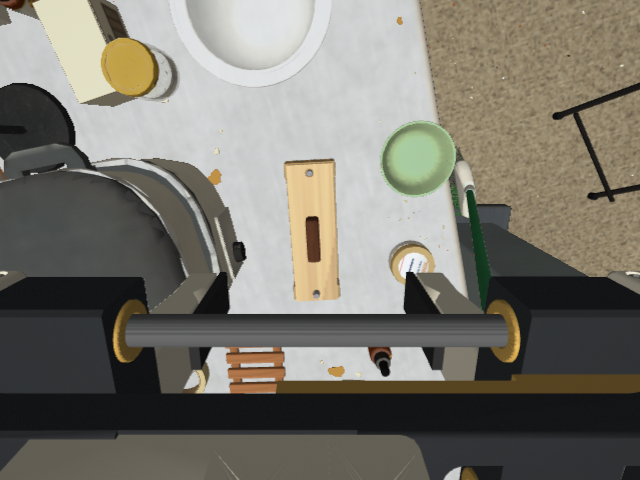

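View pics/s2.png

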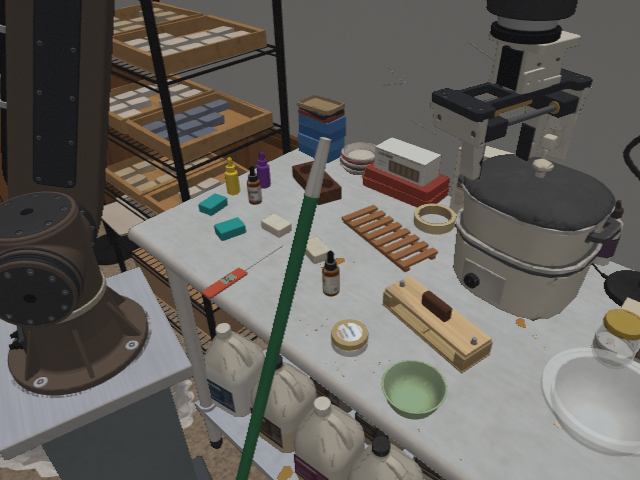

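The wrist view centres the cover with its grip at (313,240) and the pins at (309,173) and (316,294). The crock lies to the left, up to (240,250). The scene view shows the wrist well above the pole. I'll check how much room the gripper has from the crock.

```bash
python3 - <<'E'
from h import *
T=cloud(dict(np.load("top0.npz"))).reshape(-1,3);S=cloud(dict(np.load("scene0.npz"))).reshape(-1,3);W=cloud(dict(np.load("w2.npz"))).reshape(-1,3)
for n,p in(("T",T),("S",S),("W",W)):
  for z0,z1 in((.08,.12),(.12,.16),(.16,.2),(.2,.3)):
    for y0 in(-.4,-.36,-.32,-.28,-.24,-.2):
        m=(p[:,2]>z0)&(p[:,2]<z1)&(p[:,1]>y0)&(p[:,1]<y0+.04)&(p[:,0]>.58)&(p[:,0]<1)
        if m.sum()>5: print(n,z0,y0,"minx %.3f"%np.percentile(p[m,0],2),m.sum(),end=" | ")
  print()
def R(p,nm,h,b): rect(p,*h,b,nm)
R(T,"rackT",(.012,.024),(.60,.72,-.18,.08));R(S,"rackS",(.012,.024),(.60,.72,-.18,.08));R(cloud(dict(np.load("w1.npz"))),"rackW1",(.013,.024),(.55,.72,-.19,.08))
R(T,"cadT",(.028,.040),(.60,.685,.12,.32));R(S,"cadS",(.028,.04),(.60,.685,.12,.32))
R(T,"covT",(.036,.048),(.50,.60,-.43,-.205));R(S,"covS",(.036,.048),(.50,.60,-.43,-.205))
E
```

```text
T 0.08 -0.4 minx 0.682 46 | T 0.08 -0.36 minx 0.668 226 | T 0.08 -0.32 minx 0.660 219 | T 0.08 -0.28 minx 0.657 130 | T 0.08 -0.24 minx 0.673 265 | T 0.08 -0.2 minx 0.709 218 | T 0.12 -0.4 minx 0.676 149 | T 0.12 -0.36 minx 0.666 252 | T 0.12 -0.32 minx 0.661 161 | T 0.12 -0.28 minx 0.659 223 | T 0.12 -0.24 minx 0.670 442 | T 0.12 -0.2 minx 0.702 296 | T 0.16 -0.4 minx 0.681 23 | T 0.16 -0.36 minx 0.671 55 | T 0.16 -0.32 minx 0.665 87 | T 0.16 -0.28 minx 0.664 151 | T 0.16 -0.24 minx 0.673 314 | T 0.16 -0.2 minx 0.712 422 | T 0.2 -0.4 minx 0.683 1656 | T 0.2 -0.36 minx 0.671 1810 | T 0.2 -0.32 minx 0.665 1974 | T 0.2 -0.28 minx 0.664 1915 | T 0.2 -0.24 minx 0.675 1778 | T 0.2 -0.2 minx 0.710 931 | 
S 0.08 -0.4 minx 0.680 500 | S 0.08 -0.36 minx 0.667 433 | S 0.08 -0.32 minx 0.658 367 | S 0.08 -0.28 minx 0.658 211 | S 0.08 -0.24 minx 0.672 65 | S 0.12 -0.4 minx 0.674 691 | S 0.12 -0.36 minx 0.665 568 | S 0.12 -0.32 minx 0.660 429 | S 0.12 -0.28 minx 0.659 313 | S 0.12 -0.24 minx 0.668 182 | S 0.12 -0.2 minx 0.706 34 | S 0.16 -0.4 minx 0.680 544 | S 0.16 -0.36 minx 0.669 428 | S 0.16 -
[... 738 characters left out ...]
96.  225.2] short-axis yaw 1.0 zmed/p95 17.6 20.8 mean [648.3 -50.4]
rackS n 2055 c [649.2 -53.9] size [ 98.4 229.9] short-axis yaw 0.4 zmed/p95 16.9 19.4 mean [647.  -64.2]
rackW1 n 6706 c [647.1 -23. ] size [ 96.4 165.5] short-axis yaw 1.3 zmed/p95 18.4 20.0 mean [646.9 -27.4]
cadT n 1047 c [633.6 232. ] size [ 67.3 161.8] short-axis yaw -5.7 zmed/p95 33.8 37.0 mean [634.9 233.6]
cadS n 348 c [635.  227.6] size [ 68.5 166.9] short-axis yaw -2.8 zmed/p95 32.8 34.9 mean [633.4 224.1]
covT n 1925 c [ 551.1 -315.5] size [ 69.1 202.9] short-axis yaw 2.5 zmed/p95 41.6 45.0 mean [ 551.8 -314.2]
covS n 2547 c [ 553. -318.] size [ 66. 203.] short-axis yaw 2.9 zmed/p95 41.6 43.8 mean [ 548.1 -330.7]
```

To row units: 0.267 m is 2.67, 0.12 m is 1.2.

inch_along --pt "-0.2 -0.01 0.3 0 0 -1" --pt "-0.4 -0.02 0.6 0 0 -2" --pt "-0.6 -0.03 0.9 0 0 -3" --pt "-0.74 -0.03 1.2 0 0 -3" --pt "-0.74 -0.03 1.5 0 0 -3" --pt "-0.74 -0.03 1.8 0 0 -3" --pt "-0.74 -0.03 2.1 0 0 -3" --pt "-0.74 -0.03 2.4 0 0 -3" --pt "-0.74 -0.03 2.57 0 0 -3" --pt "-0.74 -0.03 2.67 0 0 -3" --pt "-0.74 -0.03 2.67 0 0 -3" --aperture 0.05 --grip_n 20

```text
time_s: 4.5
tcp_pos: [0.5517, -0.3143, 0.0974]
eef_rot: [179.8, 0.1, -86.9]
contact_force: [-0.2, -0.0, -0.6]
gripper_width: 0.0503
gripper_force: 0.0
```

```bash
python3 - <<'E'
from plant import r
from h import *
S=[]
for i in range(3):
    c=r.capture("scene" if i==0 else "top");S.append(r.get_state()["tcp_pos"])
    cv2.imwrite(f"pics/g{i}.png",c["frame"][:,:,::-1])
print(np.array(S).round(4),r.get_state()["joints"].round(2))
f=cv2.imread("pics/g0.png")[60:420,320:];cv2.imwrite("pics/g0c.png",cv2.resize(f,None,fx=1.6,fy=1.6))
E
```

```text
[[ 0.5526 -0.3149  0.0993]
 [ 0.5532 -0.3154  0.1005]
 [ 0.5535 -0.3156  0.1011]] [-1.216e+01  2.278e+01 -1.350e+01  3.000e-02 -5.359e+01  1.516e+01]
```

View pics/g0c.png

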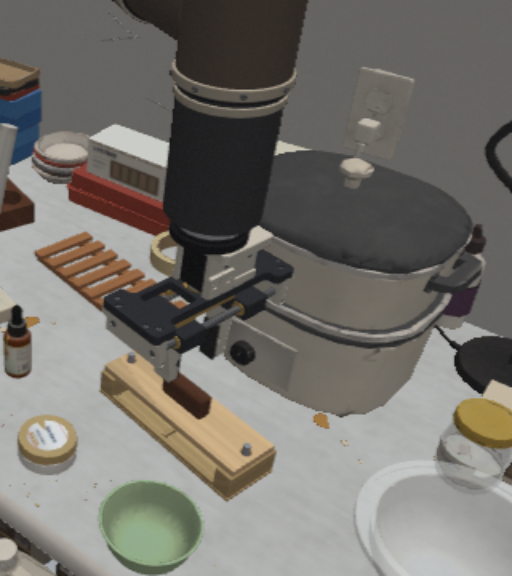

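The gripper is aligned over the grip bar, with the bar's end at (190,395) in the crop, and it clears the crock.

inch_along --pt "0.01 0.01 0.15 0 0 0" --pt "0.01 0.01 0.3 0 0 0" --pt "0.01 0.01 0.42 0 0 0" --pt "0.01 0.01 0.49 0 0 0" --pt "0.01 0.01 0.53 0 0 0" --pt "0.01 0.01 0.53 0 0 0" --pt "0.01 0.01 0.53 0 0 0"

```text
time_s: 5.23
tcp_pos: [0.5517, -0.317, 0.0471]
eef_rot: [-180.0, -0.0, -87.1]
contact_force: [0.2, -0.1, -1.1]
gripper_width: 0.0501
gripper_force: 0.0
```

inch_along --pt "0 0 0 0 0 0" --pt "0 0 0 0 0 0" --pt "0 0 0 0 0 0" --pt "0 0 0 0 0 0" --pt "0 0 0 0 0 0" --pt "0 0 0 0 0 0" --pt "0 0 0 0 0 0" --pt "0 0 0 0 0 0" --aperture 0 --grip_n 30

```text
time_s: 5.9
tcp_pos: [0.5514, -0.3168, 0.0468]
eef_rot: [-180.0, -0.0, -87.1]
contact_force: [-0.1, -0.1, 1.8]
gripper_width: 0.0177
gripper_force: 30.0
```

To row units: -0.1 m is -1, -0.085 m is -0.85.

inch_along --pt "0 0 -0.05 0 0 0" --pt "0 0 -0.12 0 0 0" --pt "0 0 -0.2 0 0 0" --pt "0 0 -0.3 0 0 0" --pt "0 0 -0.4 0 0 0" --pt "0 0 -0.55 0 0 0" --pt "0 0 -0.7 0 0 0" --pt "0 0 -0.85 0 0 0" --pt "0 0 -1 0 0 0" --pt "0 0 -1 0 0 0" --pt "0 0 -1 0 0 0" --pt "0 0 -1 0 0 0"

```text
time_s: 6.9
tcp_pos: [0.5509, -0.3166, 0.1464]
eef_rot: [180.0, 0.0, -87.1]
contact_force: [-0.7, 0.9, -1.2]
gripper_width: 0.0181
gripper_force: 30.0
```

```bash
python3 - <<'E'
from plant import r
from m import *
c=r.capture("wrist");p=cloud(c);np.savez("w3.npz",**c);cv2.imwrite("pics/w3.png",c["frame"][:,:,::-1])
rect(p,.12,.16,(.49,.62,-.45,-.2),"cover up");rect(p,.0,.05,(.50,.60,-.43,-.2),"tray")
print(r.get_state()["tcp_pos"])
E
```

```text
cover up n 27971 c [ 552.1 -338.5] size [ 62.5 157.5] short-axis yaw 2.9 zmed/p95 142.0 143.3 mean [ 553.8 -371.2]
tray n 396 c [ 556.3 -414.1] size [17.7 19.9] short-axis yaw 24.7 zmed/p95 34.3 35.6 mean [ 555.7 -414.1]
[ 0.55072114 -0.31655336  0.14593632]
```

View pics/w3.png

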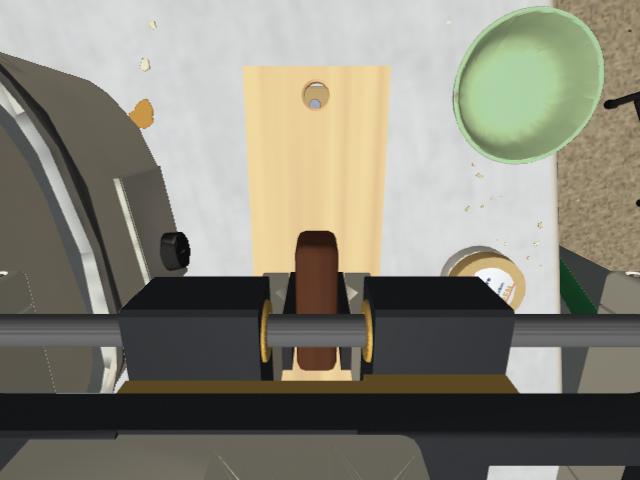

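The cover is clear of the pins and level: its top is at 142 mm and the pin shows through the hole at (315,95). Now I carry it to the rack, first along y and then along x.

To row units: -0.2 m is -2, -0.05 m is -0.5.

inch_along --pt "-0.2 0 0 0 0 0" --pt "-0.5 0 0 0 0 0" --pt "-0.8 0 0 0 0 0" --pt "-1.1 0 0 0 0 0" --pt "-1.4 0 0 0 0 0" --pt "-1.7 0 0 0 0 0" --pt "-2 0 0 0 0 0" --pt "-2.3 -0.1 0 0 0 0" --pt "-2.5 -0.3 0 0 0 0" --pt "-2.6 -0.5 0 0 0 1" --pt "-2.6 -0.7 0 0 0 2" --pt "-2.6 -0.9 0 0 0 2"

```text
time_s: 7.95
tcp_pos: [0.6282, -0.0513, 0.1457]
eef_rot: [179.9, -0.0, -89.0]
contact_force: [-0.3, -0.6, -1.3]
gripper_width: 0.0178
gripper_force: 30.0
```

inch_along --pt "0 -0.1 0 0 0 0" --pt "0 -0.2 0.15 0 0 0" --pt "0 -0.21 0.3 0 0 0" --pt "0 -0.21 0.45 0 0 0" --pt "0 -0.21 0.55 0 0 0" --pt "0 -0.21 0.6 0 0 0" --pt "0 -0.21 0.6 0 0 0" --pt "0 -0.21 0.6 0 0 0"

```text
time_s: 8.62
tcp_pos: [0.6488, -0.0523, 0.0867]
eef_rot: [180.0, -0.0, -89.1]
contact_force: [-0.3, -0.2, -1.1]
gripper_width: 0.0179
gripper_force: 30.0
```

```bash
python3 - <<'E'
from plant import r
from m import *
T=r.capture("top");S=r.capture("scene");c=r.capture("wrist");p=cloud(c);np.savez("w4.npz",**c);cv2.imwrite("pics/w4.png",c["frame"][:,:,::-1])
for n,q in(("W",p),("T",cloud(T)),("S",cloud(S))):
    rect(q,.07,.09,(.58,.72,-.18,.08),"cover "+n);rect(q,.012,.022,(.59,.71,-.18,.075),"rack "+n)
print(r.get_state()["tcp_pos"],r.get_state()["eef_rot"])
cv2.imwrite("pics/s4.png",cv2.resize(S["frame"][100:340,280:600,::-1],None,fx=2,fy=2))
E
```

```text
cover W n 27143 c [649.9 -74.1] size [ 62.5 157.5] short-axis yaw 0.9 zmed/p95 83.2 84.3 mean [ 650.4 -108. ]
rack W n 2884 c [649.5 -97.3] size [ 96.2 136.1] short-axis yaw 1.5 zmed/p95 18.2 19.3 mean [ 644. -123.]
cover T n 1377 c [649.6 -50.6] size [ 63.7 201.1] short-axis yaw 0.7 zmed/p95 81.6 84.7 mean [647.1 -50.9]
rack T n 632 c [648.2 -51.1] size [ 95. 225.] short-axis yaw 1.6 zmed/p95 17.6 20.5 mean [627.7 -46.3]
cover S n 1229 c [648.8 -53.8] size [ 66. 205.] short-axis yaw 2.1 zmed/p95 81.7 84.0 mean [642.3 -84.6]
rack S n 1781 c [647.7 -54.9] size [ 98.6 228.2] short-axis yaw 2.0 zmed/p95 16.9 19.2 mean [640.7 -70.9]
[ 0.64944104 -0.05214345  0.08766789] [-1.79903130e+02  8.72562788e-03 -8.90607710e+01]
```

View pics/s4.png

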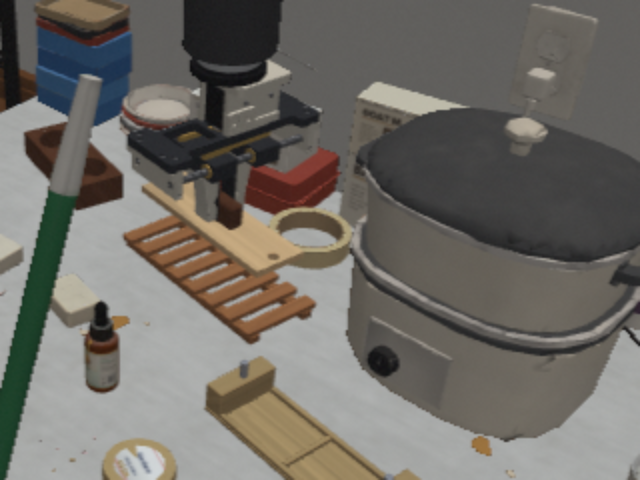

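The cover hangs level, centred over the rack. I'll check the room on the red-box side before lowering it.

```bash
python3 - <<'E'
from h import *
for n in("top0","scene0"):
    p=cloud(dict(np.load(n+".npz"))).reshape(-1,3)
    for y0 in(-.12,-.09,-.06,-.03,0,.03):
        m=(p[:,2]>.05)&(p[:,2]<.3)&(p[:,1]>y0)&(p[:,1]<y0+.03)&(p[:,0]>.69)&(p[:,0]<.9)
        if m.sum()>5: print(n,y0,"minx %.3f"%np.percentile(p[m,0],2))
E
```

```text
top0 -0.12 minx 0.858
top0 -0.09 minx 0.848
top0 -0.06 minx 0.842
top0 -0.03 minx 0.793
top0 0 minx 0.786
top0 0.03 minx 0.779
scene0 -0.12 minx 0.857
scene0 -0.09 minx 0.845
scene0 -0.06 minx 0.841
scene0 -0.03 minx 0.788
scene0 0 minx 0.787
scene0 0.03 minx 0.779
```

inch_along --pt "0 0 0.12 0 0 0" --pt "0 0 0.24 0 0 0" --pt "0 0 0.34 0 0 0" --pt "0 0 0.42 0 0 0" --pt "0 0 0.48 0 0 0" --pt "0 0 0.48 0 0 0"

```text
time_s: 9.27
tcp_pos: [0.6477, -0.0524, 0.0364]
eef_rot: [179.8, -0.0, -89.1]
contact_force: [0.6, -0.1, -1.4]
gripper_width: 0.0178
gripper_force: 30.0
```

To row units: 0.0085 m is 0.085, 0.006 m is 0.06.

inch_along --pt "0 0 0.03 0 0 0" --pt "0 0 0.06 0 0 0" --pt "0 0 0.085 0 0 0" --pt "0 0 0.085 0 0 0" --pt "0 0 0.085 0 0 0" --pt "0 0 0.085 0 0 0"

```text
time_s: 9.77
tcp_pos: [0.6493, -0.0521, 0.0307]
eef_rot: [-179.9, 0.0, -89.1]
contact_force: [-1.7, 0.7, 4.6]
gripper_width: 0.0176
gripper_force: 30.0
```

inch_along --pt "0 0 0 0 0 0" --pt "0 0 0 0 0 0" --pt "0 0 0 0 0 0" --pt "0 0 0 0 0 0" --pt "0 0 0 0 0 0" --aperture 0.05

```text
time_s: 10.18
tcp_pos: [0.6488, -0.0522, 0.0299]
eef_rot: [180.0, 0.0, -89.1]
contact_force: [-0.6, 0.2, -0.9]
gripper_width: 0.0453
gripper_force: 0.0
```

inch_along --pt "0 0 -0.2 0 0 0" --pt "0 0 -0.5 0 0 0" --pt "0 0 -0.9 0 0 0" --pt "0 0 -1.3 0 0 0" --pt "0 0 -1.7 0 0 0" --pt "0 0 -2.1 0 0 0" --pt "0 0 -2.5 0 0 0" --pt "0 0 -2.5 0 0 0"

```text
time_s: 10.85
tcp_pos: [0.6523, -0.0527, 0.2901]
eef_rot: [-179.2, -0.0, -89.0]
contact_force: [0.7, -0.1, 2.4]
gripper_width: 0.0499
gripper_force: 0.0
```

```bash
python3 - <<'E'
from plant import r
from m import *
S=r.capture("scene");T=r.capture("top");W=r.capture("wrist")
for n,c in(("S",S),("T",T),("W",W)):
    q=cloud(c);rect(q,.023,.03,(.57,.72,-.19,.1),"cover "+n);rect(q,.012,.0195,(.57,.71,-.19,.08),"rack "+n);
cv2.imwrite("pics/s5.png",cv2.resize(S["frame"][150:420,280:600,::-1],None,fx=2,fy=2))
for n,c in(("S",S),("T",T)):
    q=cloud(c);rect(q,.026,.037,(.50,.60,-.43,-.205),"blocks "+n);rect(q,.001,.013,(.50,.60,-.43,-.205),"tray "+n);np.savez(f"5{n}.npz",**c)
E
```

```text
cover S n 1206 c [649.4 -54.1] size [ 65.6 205.6] short-axis yaw 1.1 zmed/p95 25.5 27.8 mean [645.8 -65.9]
rack S n 810 c [648.8 -54.2] size [ 99.7 228.6] short-axis yaw 1.4 zmed/p95 16.8 19.0 mean [632.  -85.5]
cover T n 1489 c [655.7 -54.9] size [ 74.9 206. ] short-axis yaw 0.8 zmed/p95 25.8 28.8 mean [647.3 -52.2]
rack T n 725 c [648.7 -51.1] size [ 98.1 224.9] short-axis yaw 1.2 zmed/p95 17.2 19.2 mean [634.5 -45.6]
cover W n 7980 c [649.3 -51.9] size [ 62.1 200. ] short-axis yaw 0.9 zmed/p95 26.4 27.8 mean [649.4 -60. ]
rack W n 3997 c [648.3 -52.6] size [ 96.2 225.1] short-axis yaw 1.4 zmed/p95 18.2 19.3 mean [646.7 -67.8]
blocks S n 827 c [ 552.7 -318.3] size [ 72.9 205.6] short-axis yaw 3.1 zmed/p95 33.2 35.4 mean [ 550.  -336.5]
tray S n 3054 c [ 550.3 -318.5] size [ 99.8 222.7] short-axis yaw -0.1 zmed/p95 4.2 10.7 mean [ 548.7 -322.2]
blocks T n 507 c [ 552.5 -315.1] size [ 70.5 205.5] short-axis yaw 2.8 zmed/p95 33.0 35.9 mean [ 552.1 -315.3]
tray T n 2093 c [ 549.9 -317.5] size [ 99.3 224.8] short-axis yaw -0.2 zmed/p95 4.0 10.6 mean [ 549.9 -316.2]
```

View pics/s5.png

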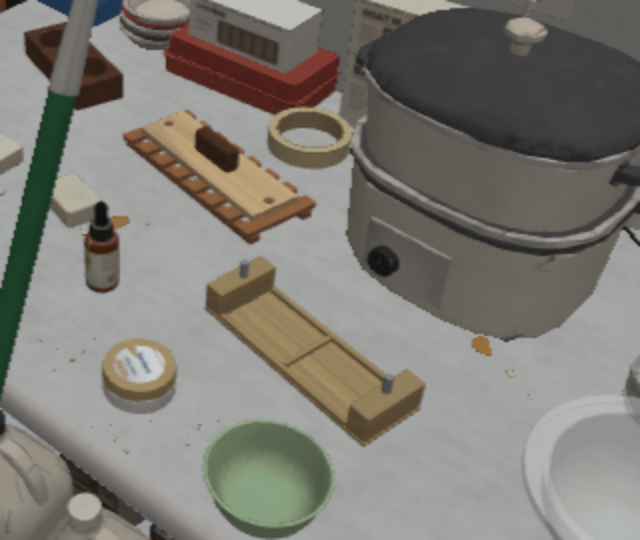

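The cover lies flat and centred on the rack, within about 1 mm, and the tray bays are now open. Next is soap 2.

The manual's scale: shifts go in units of 100 mm. Converting my numbers, 0.15 m is 1.5, 0.13 m is 1.3.

inch_along --pt "-0.1 0.4 0 0 0 2.5" --pt "-0.2 0.8 0 0 0 2.5" --pt "-0.3 1.2 0.2 0 0 2.5" --pt "-0.4 1.5 0.4 0 0 2.5" --pt "-0.42 1.64 0.7 0 0 2.5" --pt "-0.42 1.64 1 0 0 2.5" --pt "-0.42 1.64 1.3 0 0 2.5" --pt "-0.42 1.64 1.4 0 0 2.5" --pt "-0.42 1.64 1.4 0 0 2.5" --aperture 0.07 --grip_n 25

```text
time_s: 11.75
tcp_pos: [0.4817, -0.0136, 0.1369]
eef_rot: [179.6, -0.1, -91.6]
contact_force: [0.1, -0.5, 1.4]
gripper_width: 0.0699
gripper_force: 0.0
```

```bash
python3 - <<'E'
from plant import r
from m import *
W=r.capture("wrist");q=cloud(W);rect(q,.021,.03,(.43,.54,-.06,.035),"s2 W")
W=r.capture("wrist");q=cloud(W);rect(q,.021,.03,(.43,.54,-.06,.035),"s2 W")
print(r.get_state()["tcp_pos"],r.get_state()["eef_rot"])
cv2.imwrite("pics/w6.png",W["frame"][:,:,::-1])
E
```

```text
s2 W n 3955 c [484.6 -14. ] size [42.1 61.7] short-axis yaw -1.7 zmed/p95 25.2 26.4 mean [484.6 -15.4]
s2 W n 3935 c [484.6 -13.7] size [42.1 62.3] short-axis yaw -1.7 zmed/p95 25.2 26.4 mean [484.6 -15.3]
[ 0.4845841  -0.01304072  0.14027772] [ 1.79949559e+02 -5.75192745e-02 -9.15555999e+01]
```

View pics/w6.png

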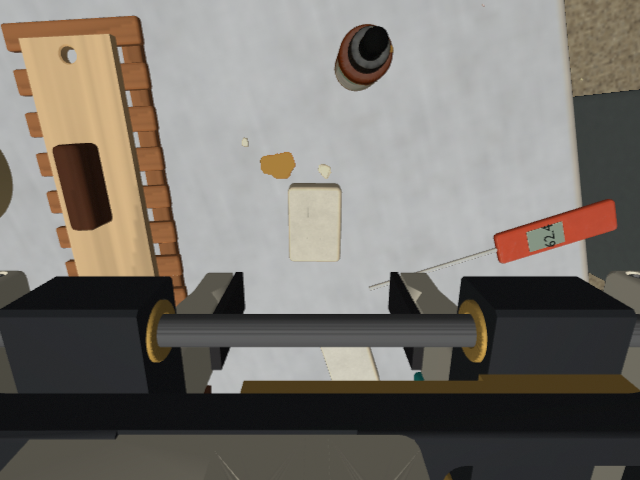

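The soap is centred under the gripper at (315,222), so I descend and grip.

inch_along --pt "0 0 0.3 0 0 0" --pt "0 0 0.6 0 0 0" --pt "0 0 0.9 0 0 0" --pt "0 0 1.1 0 0 0" --pt "0 0 1.22 0 0 0" --pt "0 0 1.3 0 0 0" --pt "0 0 1.315 0 0 0" --pt "0 0 1.315 0 0 0" --pt "0 0 1.315 0 0 0"

```text
time_s: 12.6
tcp_pos: [0.4853, -0.0126, 0.0097]
eef_rot: [-179.9, 0.0, -91.6]
contact_force: [0.6, 1.3, 0.5]
gripper_width: 0.0698
gripper_force: 0.0
```

inch_along --pt "0 0 0 0 0 0" --pt "0 0 0 0 0 0" --pt "0 0 0 0 0 0" --pt "0 0 0 0 0 0" --pt "0 0 0 0 0 0" --pt "0 0 0 0 0 0" --pt "0 0 0 0 0 0" --pt "0 0 0 0 0 0" --aperture 0 --grip_n 25

```text
time_s: 13.27
tcp_pos: [0.4843, -0.0128, 0.0088]
eef_rot: [-180.0, 0.0, -91.6]
contact_force: [-1.5, 1.2, 5.1]
gripper_width: 0.0413
gripper_force: 25.0
```

inch_along --pt "0 0 -0.2 0 0 0" --pt "0 0 -0.5 0 0 0" --pt "0 0 -0.9 0 0 0" --pt "0 0 -1.2 0 0 0" --pt "0 0 -1.4 0 0 0" --pt "0 0 -1.4 0 0 0" --pt "0 0 -1.4 0 0 0"

```text
time_s: 13.85
tcp_pos: [0.4845, -0.0126, 0.1493]
eef_rot: [-179.9, 0.1, -91.6]
contact_force: [-0.7, -0.8, -2.4]
gripper_width: 0.0414
gripper_force: 25.0
```

To row units: 0.3425 m is 3.425, 0.28 m is 2.8.

inch_along --pt "0.1 -0.3 0 0 0 0" --pt "0.4 -0.55 0 0 0 -1" --pt "0.8 -0.65 0 0 0 -2" --pt "1.2 -0.65 0 0 0 -3" --pt "1.6 -0.65 0 0 0 -4" --pt "2 -0.65 0 0 0 -4.6" --pt "2.4 -0.65 0 0 0 -4.6" --pt "2.8 -0.65 0 0 0 -4.6" --pt "3.1 -0.65 0 0 0 -4.6" --pt "3.3 -0.7 0 0 0 -4.6" --pt "3.4 -0.76 0 0 0 -4.6" --pt "3.425 -0.8 0 0 0 -4.6"

```text
time_s: 14.85
tcp_pos: [0.554, -0.3589, 0.146]
eef_rot: [179.8, 0.1, -87.1]
contact_force: [-0.1, 0.3, -1.5]
gripper_width: 0.0412
gripper_force: 25.0
```

inch_along --pt "0 0 0.2 0 0 0" --pt "0 0 0.5 0 0 0" --pt "0 0 0.7 0 0 0" --pt "0 0 0.8 0 0 0" --pt "0 0 0.8 0 0 0"

```text
time_s: 15.27
tcp_pos: [0.5531, -0.3557, 0.065]
eef_rot: [179.7, 0.1, -86.9]
contact_force: [-0.4, 0.0, -1.7]
gripper_width: 0.0412
gripper_force: 25.0
```

```bash
python3 - <<'E'
from plant import r
from m import *
W=r.capture("wrist");q=cloud(W);np.savez("w7.npz",**W);cv2.imwrite("pics/w7.png",W["frame"][:,:,::-1])
rect(q,.075,.095,(.5,.62,-.42,-.29),"soap held")
S=r.capture("scene");T=r.capture("top")
for n,c in(("S",S),("T",T)): rect(cloud(c),.075,.095,(.51,.6,-.42,-.31),"soap held "+n)
rect(q,.031,.037,(.5,.61,-.44,-.39),"far block W")
print(r.get_state()["tcp_pos"],r.get_state()["eef_rot"])
E
```

```text
soap held n 10681 c [ 553.2 -356.7] size [63.1 73.6] short-axis yaw -86.0 zmed/p95 81.3 88.5 mean [ 553.8 -365.4]
soap held S n 523 c [ 556.1 -375. ] size [30.6 76.3] short-axis yaw -88.1 zmed/p95 82.7 90.7 mean [ 552.9 -374.3]
soap held T n 181 c [ 563.7 -348.3] size [48.4 60.4] short-axis yaw 19.4 zmed/p95 84.0 87.3 mean [ 557.9 -337.7]
far block W n 5237 c [ 556.9 -408.4] size [21.9 70.1] short-axis yaw -87.1 zmed/p95 34.3 35.4 mean [ 557. -409.]
[ 0.55579492 -0.35734202  0.06965332] [-1.79935329e+02 -4.85990253e-02 -8.69111915e+01]
```

View pics/w7.png

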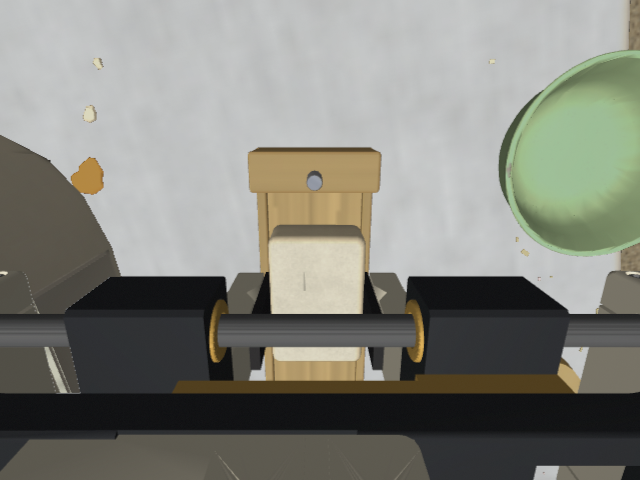

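The soap hangs centred over the far bay: soap at (317,292), inner face of the far block at row 193. I lower it and release.

To row units: 0.0555 m is 0.555, 0.053 m is 0.53.

inch_along --pt "0 0 0.2 0 0 0" --pt "0 0 0.35 0 0 0" --pt "0 0 0.46 0 0 0" --pt "0 0 0.53 0 0 0" --pt "0 0 0.555 0 0 0" --pt "0 0 0.555 0 0 0" --pt "0 0 0.555 0 0 0"

```text
time_s: 16.0
tcp_pos: [0.5555, -0.3577, 0.0139]
eef_rot: [-179.9, -0.0, -87.0]
contact_force: [-0.1, -0.3, -1.5]
gripper_width: 0.0412
gripper_force: 25.0
```

inch_along --pt "0 0 0 0 0 0" --pt "0 0 0 0 0 0" --pt "0 0 0 0 0 0" --pt "0 0 0 0 0 0" --aperture 0.056

```text
time_s: 16.33
tcp_pos: [0.5551, -0.3576, 0.0136]
eef_rot: [-180.0, -0.0, -87.0]
contact_force: [0.6, 0.0, 0.4]
gripper_width: 0.0553
gripper_force: 0.0
```

inch_along --pt "0 0 -0.2 0 0 0" --pt "0 0 -0.5 0 0 0" --pt "0 0 -0.9 0 0 0" --pt "0 0 -1.3 0 0 0" --pt "0 0 -1.7 0 0 0" --pt "0 0 -2 0 0 0" --pt "0 0 -2 0 0 0" --pt "0 0 -2 0 0 0"

```text
time_s: 17.0
tcp_pos: [0.5558, -0.3578, 0.2161]
eef_rot: [-179.7, -0.1, -87.0]
contact_force: [-0.4, 0.5, -0.4]
gripper_width: 0.0563
gripper_force: 0.0
```

```bash
python3 - <<'E'
from plant import r
from m import *
W=r.capture("wrist");q=cloud(W);rect(q,.023,.0325,(.51,.6,-.395,-.31),"soap placed")
print(r.get_state()["tcp_pos"],r.get_state()["eef_rot"])
E
```

```text
soap placed n 2589 c [ 555.4 -358.9] size [42.1 61.6] short-axis yaw 3.3 zmed/p95 29.2 30.5 mean [ 555.5 -360.2]
[ 0.55487356 -0.35730018  0.21385664] [-1.79901964e+02 -9.36223713e-03 -8.69774577e+01]
```

inch_along --pt "-0.3 0 0 0 0 0" --pt "-0.7 0 0 0 0 0" --pt "-1.1 0 0 0 0 0" --pt "-1.5 0 0 0 0 0" --pt "-1.9 0 0 0 0 0" --pt "-2.3 0 0 0 0 0" --pt "-2.7 0 0 0 0 0" --pt "-3.1 0 0 0 0 -2" --pt "-3.5 0 0 0 0 -4" --pt "-3.85 0.2 0 0 0 -7" --pt "-4.2 0.4 0.1 0 0 -10" --pt "-4.5 0.6 0.2 0 0 -12" --aperture 0.07

```text
time_s: 18.05
tcp_pos: [0.4695, 0.0903, 0.1916]
eef_rot: [179.9, -0.0, -74.8]
contact_force: [0.7, 1.0, -0.3]
gripper_width: 0.0697
gripper_force: 0.0
```

inch_along --pt "-0.25 0.1 0.15 0 0 0" --pt "-0.29 0.07 0.3 0 0 0" --pt "-0.29 0.07 0.45 0 0 0" --pt "-0.29 0.07 0.53 0 0 0" --pt "-0.29 0.07 0.53 0 0 0"

```text
time_s: 18.47
tcp_pos: [0.455, 0.114, 0.1375]
eef_rot: [179.7, -0.1, -75.0]
contact_force: [0.0, -0.4, -0.4]
gripper_width: 0.07
gripper_force: 0.0
```

```bash
python3 - <<'E'
from plant import r
from m import *
W=r.capture("wrist");W=r.capture("wrist");q=cloud(W);rect(q,.021,.03,(.40,.52,.06,.17),"s1 W")
print(r.get_state()["tcp_pos"],r.get_state()["eef_rot"])
E
```

```text
s1 W n 3898 c [456.8 114.9] size [42.  61.4] short-axis yaw 15.3 zmed/p95 25.4 26.6 mean [457.3 113.4]
[0.45668067 0.11441008 0.139683  ] [ 1.79911837e+02 -5.07420234e-02 -7.49922996e+01]
```

inch_along --pt "0 0 0.3 0 0 0" --pt "0 0 0.6 0 0 0" --pt "0 0 0.9 0 0 0" --pt "0 0 1.1 0 0 0" --pt "0 0 1.22 0 0 0" --pt "0 0 1.3 0 0 0" --pt "0 0 1.315 0 0 0" --pt "0 0 1.315 0 0 0" --pt "0 0 1.315 0 0 0"

```text
time_s: 19.32
tcp_pos: [0.4576, 0.1153, 0.0095]
eef_rot: [-179.9, 0.0, -75.0]
contact_force: [-0.8, -0.5, 1.6]
gripper_width: 0.0697
gripper_force: 0.0
```

inch_along --pt "0 0 0 0 0 0" --pt "0 0 0 0 0 0" --pt "0 0 0 0 0 0" --pt "0 0 0 0 0 0" --pt "0 0 0 0 0 0" --pt "0 0 0 0 0 0" --pt "0 0 0 0 0 0" --pt "0 0 0 0 0 0" --aperture 0 --grip_n 25

```text
time_s: 19.98
tcp_pos: [0.4569, 0.1151, 0.0088]
eef_rot: [-180.0, 0.0, -75.0]
contact_force: [-1.3, -0.3, 5.6]
gripper_width: 0.0413
gripper_force: 25.0
```

inch_along --pt "0 0 -0.2 0 0 0" --pt "0 0 -0.5 0 0 0" --pt "0 0 -0.9 0 0 0" --pt "0 0 -1.2 0 0 0" --pt "0 0 -1.4 0 0 0" --pt "0 0 -1.4 0 0 0" --pt "0 0 -1.4 0 0 0"

```text
time_s: 20.57
tcp_pos: [0.4571, 0.1153, 0.1494]
eef_rot: [-179.9, 0.1, -75.0]
contact_force: [-0.2, -0.8, -1.5]
gripper_width: 0.0416
gripper_force: 25.0
```

To row units: 0.37 m is 3.7, -0.03 m is -0.3.

inch_along --pt "0.3 -0.2 0 0 0 3" --pt "0.65 -0.35 0 0 0 6" --pt "1.05 -0.35 0 0 0 9" --pt "1.45 -0.35 0 0 0 12" --pt "1.85 -0.35 0 0 0 12" --pt "2.25 -0.3 0 0 0 12" --pt "2.65 -0.2 0 0 0 12" --pt "3 -0.1 0 0 0 12" --pt "3.35 0 0 0 0 12" --pt "3.7 0.1 0 0 0 12" --pt "3.95 0.12 0 0 0 12" --pt "4.015 0.11 0 0 0 12"

```text
time_s: 21.57
tcp_pos: [0.549, -0.279, 0.1459]
eef_rot: [179.8, 0.0, -87.2]
contact_force: [-0.1, 0.1, -1.3]
gripper_width: 0.0418
gripper_force: 25.0
```

inch_along --pt "0 0 0.2 0 0 0" --pt "0 0 0.5 0 0 0" --pt "0 0 0.7 0 0 0" --pt "0 0 0.8 0 0 0" --pt "0 0 0.8 0 0 0" --pt "0 0 0.8 0 0 0"

```text
time_s: 22.07
tcp_pos: [0.55, -0.2755, 0.0678]
eef_rot: [179.9, 0.0, -86.9]
contact_force: [-0.0, 0.5, -1.0]
gripper_width: 0.0414
gripper_force: 25.0
```

```bash
python3 - <<'E'
from plant import r
from m import *
W=r.capture("wrist");q=cloud(W);cv2.imwrite("pics/w8.png",W["frame"][:,:,::-1])
rect(q,.023,.0325,(.51,.6,-.395,-.31),"soap placed")
print(r.get_state()["tcp_pos"],r.get_state()["eef_rot"])
E
```

```text
soap placed n 9623 c [ 555.3 -358.4] size [42.2 62.5] short-axis yaw 3.1 zmed/p95 29.2 30.4 mean [ 555.4 -359.7]
[ 0.55083345 -0.27564879  0.06897587] [-1.79995183e+02 -2.37808912e-02 -8.69306511e+01]
```

View pics/w8.png

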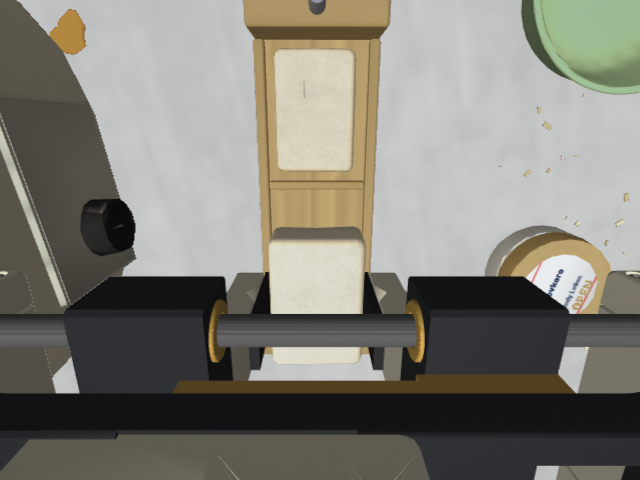

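The first soap lies in its bay at (315,110), and the second hangs over the near bay at (317,295). I'll check the crock's knob at (108,225) before lowering.

```bash
python3 - <<'E'
from h import *
for n in("w2","top0","scene0","w7"):
    p=cloud(dict(np.load(n+".npz"))).reshape(-1,3)
    for y0 in(-.33,-.30,-.27,-.24):
        m=(p[:,2]>.04)&(p[:,2]<.13)&(p[:,1]>y0)&(p[:,1]<y0+.03)&(p[:,0]>.61)&(p[:,0]<.7)
        if m.sum()>3: i=np.argsort(p[m,0])[:5].tolist();print(n,y0,p[m][i[2]].round(3))
E
```

```text
w2 -0.33 [ 0.649 -0.301  0.064]
w2 -0.3 [ 0.647 -0.288  0.05 ]
w2 -0.27 [ 0.665 -0.266  0.088]
top0 -0.33 [ 0.651 -0.303  0.064]
top0 -0.3 [ 0.648 -0.29   0.058]
top0 -0.27 [ 0.66  -0.27   0.066]
top0 -0.24 [ 0.67  -0.239  0.119]
scene0 -0.33 [ 0.649 -0.303  0.053]
scene0 -0.3 [ 0.647 -0.296  0.057]
scene0 -0.27 [ 0.66  -0.269  0.072]
scene0 -0.24 [ 0.67  -0.229  0.13 ]
w7 -0.33 [ 0.662 -0.308  0.084]
```

To row units: 0.004 m is 0.04, 0.0555 m is 0.555.

inch_along --pt "0 0.04 0.1 0 0 0" --pt "0 0.04 0.25 0 0 0" --pt "0 0.04 0.37 0 0 0" --pt "0 0.04 0.46 0 0 0" --pt "0 0.04 0.52 0 0 0" --pt "0 0.04 0.555 0 0 0" --pt "0 0.04 0.555 0 0 0" --pt "0 0.04 0.555 0 0 0"

```text
time_s: 22.78
tcp_pos: [0.5467, -0.2759, 0.0133]
eef_rot: [-180.0, -0.0, -87.0]
contact_force: [-0.0, 0.1, -0.7]
gripper_width: 0.0418
gripper_force: 25.0
```

inch_along --pt "0 0 0 0 0 0" --pt "0 0 0 0 0 0" --pt "0 0 0 0 0 0" --pt "0 0 0 0 0 0" --aperture 0.054

```text
time_s: 23.12
tcp_pos: [0.5465, -0.2759, 0.0133]
eef_rot: [-180.0, -0.0, -87.0]
contact_force: [-0.2, 1.0, 0.1]
gripper_width: 0.0536
gripper_force: 0.0
```

inch_along --pt "0 0 -0.2 0 0 0" --pt "0 0 -0.5 0 0 0" --pt "0 0 -0.9 0 0 0" --pt "0 0 -1.3 0 0 0" --pt "0 0 -1.7 0 0 0" --pt "0 0 -2 0 0 0" --pt "0 0 -2 0 0 0" --pt "0 0 -2 0 0 0"

```text
time_s: 23.78
tcp_pos: [0.5474, -0.2761, 0.2158]
eef_rot: [-179.7, -0.1, -87.0]
contact_force: [0.0, -0.3, -0.5]
gripper_width: 0.0541
gripper_force: 0.0
```

```bash
python3 - <<'E'
from plant import r
from m import *
W=r.capture("wrist");q=cloud(W);rect(q,.023,.0325,(.51,.6,-.31,-.235),"soap+ placed");rect(q,.023,.0325,(.51,.6,-.395,-.32),"soap- placed")
print(r.get_state()["tcp_pos"],r.get_state()["eef_rot"])
T=r.capture("top");S=r.capture("scene");print([rect(cloud(c),.04,.12,(.41,.49,-.175,-.095),"bB") for c in(T,S)])
E
```

```text
soap+ placed n 2745 c [ 548.7 -271.2] size [67.2 70.9] short-axis yaw 2.7 zmed/p95 29.4 30.8 mean [ 546.7 -274.4]
soap- placed n 3144 c [ 555.4 -358.4] size [41.8 62.5] short-axis yaw 3.5 zmed/p95 29.2 30.6 mean [ 555.3 -359. ]
[ 0.5463671  -0.27570345  0.21371686] [-1.79907181e+02  3.98646821e-03 -8.69767819e+01]
bB few
bB n 376 c [ 447.6 -137. ] size [25.9 33.3] short-axis yaw 61.5 zmed/p95 61.0 95.0 mean [ 446.3 -139. ]
[None, None]
```

Both soaps are in their bays. Bottle B stands close to the pole, so I'll turn the gripper to put the camera on the far side, and measure the wrist tube and the bottle.

inch_along --pt "-0.3 0 -0.1 0 0 0" --pt "-0.65 0 -0.2 0 0 -3" --pt "-1.05 0 -0.3 0 0 -8" --pt "-1.45 0 -0.4 0 0 -14" --pt "-1.85 0.05 -0.4 0 0 -20" --pt "-2.1 0.1 -0.4 0 0 -27" --pt "-2.17 0.15 -0.4 0 0 -34" --pt "-2.17 0.15 -0.4 0 0 -41" --pt "-2.17 0.15 -0.4 0 0 -48" --pt "-2.17 0.15 -0.4 0 0 -55" --pt "-2.17 0.15 -0.4 0 0 -62" --pt "-2.17 0.15 -0.4 0 0 -69" --aperture 0.05

```text
time_s: 24.93
tcp_pos: [0.5192, -0.0599, 0.2515]
eef_rot: [179.9, 0.1, -17.6]
contact_force: [0.0, -0.4, -0.4]
gripper_width: 0.0499
gripper_force: 0.0
```

inch_along --pt "0 0 0 0 0 -7" --pt "0 0 0 0 0 -14" --pt "0 0 0 0 0 -21" --pt "0 0 0 0 0 -28" --pt "0 0 0 0 0 -35" --pt "0 0 0 0 0 -42" --pt "0 0 0 0 0 -49" --pt "0 0 0 0 0 -56" --pt "0 0 0 0 0 -63" --pt "0 0 0 0 0 -63" --pt "0 0 0 0 0 -63"

```text
time_s: 25.85
tcp_pos: [0.5194, -0.06, 0.2519]
eef_rot: [-179.9, 0.1, 44.8]
contact_force: [0.1, -0.6, -0.5]
gripper_width: 0.0498
gripper_force: 0.0
```

```bash
python3 - <<'E'
from plant import r
from m import *
S=r.capture("scene");T=r.capture("top");W=r.capture("wrist");st=r.get_state();tc=st["tcp_pos"];print(tc,st["eef_rot"],st["joints"].round(1))
for n,c in(("S",S),("T",T),("W",W)): np.savez(f"9{n}.npz",**c)
p=np.vstack([cloud(S).reshape(-1,3),cloud(T).reshape(-1,3)])
d=np.hypot(p[:,0]-tc[0],p[:,1]-tc[1])
for z in np.arange(.2,.65,.03):
    m=(abs(p[:,2]-tc[2]-z)<.015)&(d<.2); 
    if m.sum()>10: print("dz %.2f"%z,m.sum(),"r min/med/max",np.percentile(d[m],[2,50,98]).round(3))
w=cloud(W);rect(w,.09,.115,(.39,.5,-.19,-.08),"bulb W");rect(w,.04,.072,(.39,.5,-.19,-.08),"body W")
cv2.imwrite("pics/w9.png",W["frame"][:,:,::-1])
E
```

```text
[ 0.51969443 -0.05996018  0.25254799] [-1.79969223e+02  4.57614190e-02  4.48520244e+01] [ 14.9   5.2 -15.9  -0.  -68.9 119.9]
dz 0.20 1108 r min/med/max [0.034 0.045 0.048]
dz 0.23 1499 r min/med/max [0.043 0.045 0.048]
dz 0.26 1522 r min/med/max [0.043 0.045 0.048]
dz 0.29 328 r min/med/max [0.044 0.045 0.046]
dz 0.32 461 r min/med/max [0.046 0.049 0.051]
dz 0.35 475 r min/med/max [0.046 0.047 0.1  ]
dz 0.38 1973 r min/med/max [0.046 0.079 0.161]
dz 0.41 11817 r min/med/max [0.047 0.107 0.194]
dz 0.44 14296 r min/med/max [0.009 0.045 0.197]
dz 0.47 1127 r min/med/max [0.185 0.194 0.2  ]
bulb W n 127 c [ 452.1 -129. ] size [ 8.9 12.9] short-axis yaw 40.4 zmed/p95 97.4 101.0 mean [ 452.5 -128.5]
body W n 546 c [ 452.8 -128.3] size [27.  32.3] short-axis yaw 46.9 zmed/p95 59.5 69.1 mean [ 457.1 -123.8]
```

View pics/w9.png

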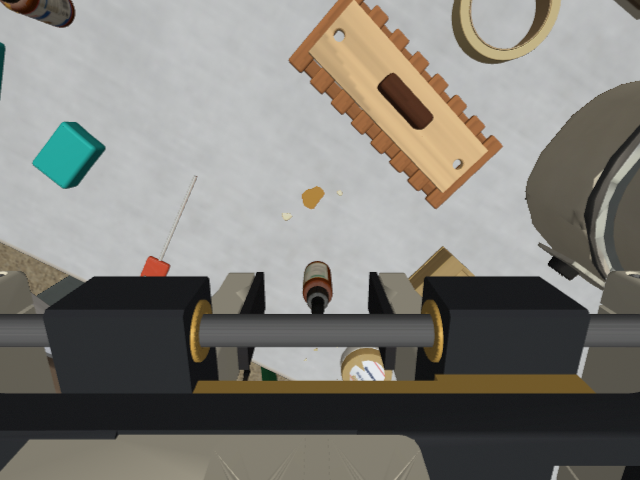

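The wrist view shows bottle B between the fingers at (317,285). The tube radius is 46 mm. I'll check the pole's distance from a vertical axis at the bottle, (0.450,-0.131).

```bash
python3 - <<'E'
from h import *
for n in("top0","scene0"):
    p=cloud(dict(np.load(n+".npz"))).reshape(-1,3)
    d=p[:,:2]-[.450,-.131]; t=d@[.7071,.7071]; s=d@[-.7071,.7071]
    m=(p[:,2]>.13)&(p[:,2]<.6)&(np.hypot(*d.T)<.2)&(p[:,0]<.5)
    print(n,m.sum(),"zmax",p[m,2].max().round(3))
    for z in np.arange(.15,.42,.04):
        k=m&(abs(p[:,2]-z)<.02)
        if k.sum()>3: print(" z%.2f"%z,"dist min %.3f"%np.hypot(*d[k].T).min(),"toolx max %.3f"%t[k].max(),"toolx med %.3f tooly med %.3f"%(np.median(t[k]),np.median(s[k])))
E
```

```text
top0 766 zmax 0.369
 z0.15 dist min 0.133 toolx max -0.127 toolx med -0.142 tooly med 0.042
 z0.19 dist min 0.115 toolx max -0.111 toolx med -0.130 tooly med 0.034
 z0.23 dist min 0.103 toolx max -0.100 toolx med -0.118 tooly med 0.025
 z0.27 dist min 0.087 toolx max -0.086 toolx med -0.106 tooly med 0.017
 z0.31 dist min 0.076 toolx max -0.076 toolx med -0.093 tooly med 0.008
 z0.35 dist min 0.065 toolx max -0.064 toolx med -0.077 tooly med -0.004
scene0 2212 zmax 0.368
 z0.15 dist min 0.130 toolx max -0.128 toolx med -0.147 tooly med 0.030
 z0.19 dist min 0.121 toolx max -0.120 toolx med -0.135 tooly med 0.022
 z0.23 dist min 0.108 toolx max -0.108 toolx med -0.123 tooly med 0.013
 z0.27 dist min 0.095 toolx max -0.094 toolx med -0.111 tooly med 0.005
 z0.31 dist min 0.087 toolx max -0.085 toolx med -0.098 tooly med -0.003
 z0.35 dist min 0.068 toolx max -0.067 toolx med -0.085 tooly med -0.010
```

inch_along --pt "-0.25 0 0.1 0 0 0" --pt "-0.5 0 0.2 0 0 0" --pt "-0.75 0 0.4 0 0 0" --pt "-0.93 0.01 0.6 0 0 0" --pt "-0.99 0.01 0.85 0 0 0" --pt "-0.99 0.01 1.1 0 0 0" --pt "-0.99 0.01 1.2 0 0 0" --pt "-0.99 0.01 1.2 0 0 0" --aperture 0.06 --grip_n 12

```text
time_s: 26.67
tcp_pos: [0.4486, -0.131, 0.1307]
eef_rot: [-179.8, 0.2, 44.9]
contact_force: [-0.9, 0.5, 0.0]
gripper_width: 0.0602
gripper_force: 0.0
```

```bash
python3 - <<'E'
from plant import r
from m import *
r.capture("wrist");W=r.capture("wrist");st=r.get_state();print(st["tcp_pos"],st["eef_rot"],st["joints"].round(1))
w=cloud(W);rect(w,.085,.115,(.41,.49,-.17,-.095),"bulb W");rect(w,.04,.072,(.41,.49,-.17,-.095),"body W")
cv2.imwrite("pics/w10.png",W["frame"][200:440,150:490,::-1])
S=r.capture("scene");cv2.imwrite("pics/s10.png",S["frame"][:,:,::-1])
T=r.capture("top")
p=np.vstack([cloud(S).reshape(-1,3),cloud(T).reshape(-1,3)])
E
```

```text
[ 0.45076832 -0.13082408  0.13329236] [-1.79998300e+02  3.47022104e-02  4.49715391e+01] [  8.    6.1 -32.    0.  -52.  127. ]
bulb W n 470 c [ 450.4 -130.4] size [12.4 12.7] short-axis yaw 78.9 zmed/p95 97.6 101.2 mean [ 451.6 -129.4]
body W n 1076 c [ 452.2 -128.8] size [28.5 32.6] short-axis yaw 44.3 zmed/p95 60.0 69.5 mean [ 456.5 -124.4]
```

View pics/w10.png

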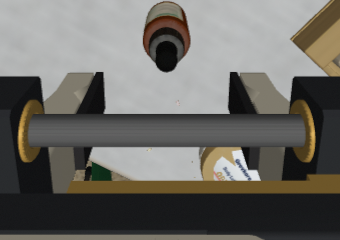

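View pics/s10.png

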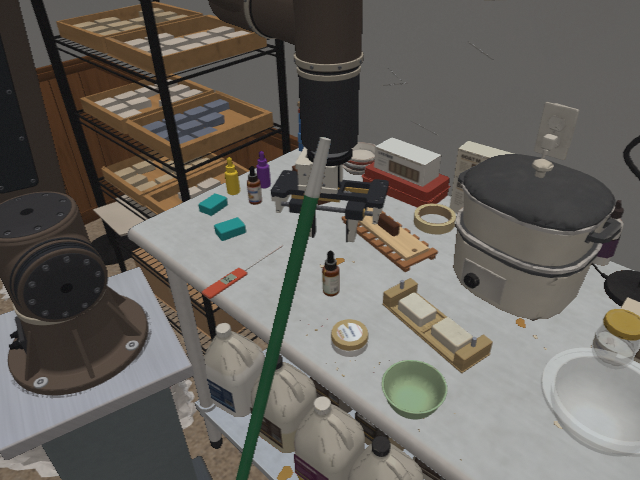

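I've viewed 15 pictures, one over the limit of 14, so I'll view no more and work from numbers only. The bottle is centred between the fingers, with its bulb at (450.4,-130.4) mm.

inch_along --pt "0 0 0.15 0 0 0" --pt "0 0 0.35 0 0 0" --pt "0 0 0.55 0 0 0" --pt "0 0 0.73 0 0 0" --pt "0 0 0.86 0 0 0" --pt "0 0 0.925 0 0 0" --pt "0 0 0.925 0 0 0" --pt "0 0 0.925 0 0 0"

```text
time_s: 27.53
tcp_pos: [0.4513, -0.1306, 0.0413]
eef_rot: [180.0, -0.0, 45.0]
contact_force: [0.5, -0.5, 0.6]
gripper_width: 0.0602
gripper_force: 0.0
```

inch_along --pt "0 0 0 0 0 0" --pt "0 0 0 0 0 0" --pt "0 0 0 0 0 0" --pt "0 0 0 0 0 0" --pt "0 0 0 0 0 0" --pt "0 0 0 0 0 0" --pt "0 0 0 0 0 0" --pt "0 0 0 0 0 0" --aperture 0 --grip_n 18

```text
time_s: 28.2
tcp_pos: [0.4508, -0.1307, 0.0408]
eef_rot: [180.0, -0.0, 45.0]
contact_force: [-2.0, 2.2, 6.4]
gripper_width: 0.0323
gripper_force: 18.0
```

inch_along --pt "0 0 -0.1 0 0 0" --pt "0 0 -0.25 0 0 0" --pt "0 0 -0.45 0 0 0" --pt "0 0 -0.65 0 0 0" --pt "0 0 -0.85 0 0 0" --pt "0 0 -1 0 0 0" --pt "0 0 -1.1 0 0 0" --pt "0 0 -1.1 0 0 0" --pt "0 0 -1.1 0 0 0"

```text
time_s: 28.95
tcp_pos: [0.4505, -0.1306, 0.1504]
eef_rot: [180.0, -0.0, 45.0]
contact_force: [-0.3, 0.5, -0.8]
gripper_width: 0.0315
gripper_force: 18.0
```

```bash
python3 - <<'E'
from plant import r
from m import *
W=r.capture("wrist");w=cloud(W);st=r.get_state();print(st["tcp_pos"],st["eef_rot"])
rect(w,.19,.22,(.41,.49,-.17,-.095),"bulb up W");rect(w,.085,.11,(.41,.49,-.17,-.095),"bulb still on bench?")
rect(cloud(r.capture("scene")),.1,.14,(.41,.49,-.17,-.095),"low part S")
E
```

```text
[ 0.4501018  -0.13065012  0.14984506] [-1.79960710e+02  1.64348628e-02  4.50170502e+01]
bulb up W n 2748 c [ 457.6 -124.4] size [43.6 51.7] short-axis yaw 48.4 zmed/p95 206.5 217.1 mean [ 451.6 -130.1]
bulb still on bench? few
low part S n 228 c [ 443.7 -140.6] size [16.6 33.3] short-axis yaw 52.6 zmed/p95 125.0 138.6 mean [ 442.5 -142.6]
```

To row units: -0.07 m is -0.7, -0.054 m is -0.54.

inch_along --pt "0.2 -0.05 -0.2 0 0 0" --pt "0.5 -0.1 -0.4 0 0 5" --pt "0.8 -0.17 -0.6 0 0 12" --pt "1.1 -0.23 -0.7 0 0 19" --pt "1.4 -0.3 -0.7 0 0 26" --pt "1.7 -0.36 -0.7 0 0 33" --pt "2 -0.42 -0.7 0 0 40" --pt "2.3 -0.49 -0.7 0 0 47" --pt "2.55 -0.54 -0.7 0 0 54" --pt "2.69 -0.57 -0.7 0 0 61" --pt "2.69 -0.57 -0.7 0 0 68" --pt "2.69 -0.57 -0.7 0 0 75"

```text
time_s: 30.05
tcp_pos: [0.6002, 0.1008, 0.2181]
eef_rot: [179.8, 0.1, -30.2]
contact_force: [-0.9, -0.2, -0.8]
gripper_width: 0.0318
gripper_force: 18.0
```

inch_along --pt "0 0 0 0 0 7" --pt "0 0 0 0 0 14" --pt "0 0 0 0 0 21" --pt "0 0 0 0 0 28" --pt "0 0 0 0 0 35" --pt "0 0 0 0 0 42" --pt "0 0 0 0 0 49" --pt "0 0 0 0 0 56" --pt "0 0 0 0 0 60" --pt "0 0 0 0 0 60" --pt "0 0 0 0 0 60"

```text
time_s: 30.97
tcp_pos: [0.6, 0.0998, 0.2192]
eef_rot: [179.9, -0.0, -89.8]
contact_force: [0.6, 0.5, -0.9]
gripper_width: 0.0318
gripper_force: 18.0
```

```bash
cat > cad.py <<'E'
from plant import r
from m import *
W=r.capture("wrist");T=r.capture("top");S=r.capture("scene");st=r.get_state();print(st["tcp_pos"],st["eef_rot"],st["gripper_width"])
for n,c in(("W",W),("T",T),("S",S)):
    np.savez(f"cad{n}.npz",**c);q=cloud(c)
    rect(q,.0305,.0375,(.58,.70,.13,.33),"caddy "+n)
    p=q.reshape(-1,3)
    for y0,y1 in((.15,.23),(.23,.31)):
        m=(p[:,2]>.004)&(p[:,2]<.013)&(p[:,0]>.607)&(p[:,0]<.66)&(p[:,1]>y0)&(p[:,1]<y1)
        if m.sum()>20: (x,y),R=cv2.minEnclosingCircle((p[m,:2]*1e3).astype(np.float32));print("  well floor",n,m.sum(),round(x,1),round(y,1),"R",round(R,1),"z",np.median(p[m,2]).round(4))
p=np.vstack([cloud(c).reshape(-1,3) for c in(W,T,S)])
for z0,z1 in((.06,.12),(.12,.3)):
    m=(p[:,2]>z0)&(p[:,2]<z1)&(p[:,1]>.13)&(p[:,1]<.33)&(p[:,0]>.67)&(p[:,0]<.9);print("behind caddy",z0,np.percentile(p[m,0],1) if m.sum()>10 else None)
E
python3 cad.py
```

```text
[0.60024863 0.09986864 0.21995822] [ 1.79953026e+02 -2.02731889e-02 -8.98544704e+01] 0.03213799049543744
caddy W n 898 c [633. 226.] size [ 54.9 156.8] short-axis yaw -1.0 zmed/p95 34.3 35.6 mean [641.5 218.1]
  well floor W 82 636.3 167.9 R 20.6 z 0.0084
  well floor W 366 634.7 288.3 R 15.7 z 0.0086
caddy T n 687 c [634.1 232.3] size [ 67.4 161.2] short-axis yaw -4.8 zmed/p95 33.8 36.5 mean [635.8 256.4]
  well floor T 39 630.5 193.7 R 21.9 z 0.0083
  well floor T 227 633.5 284.3 R 35.5 z 0.0084
caddy S n 299 c [633.3 228.5] size [ 67.7 165.5] short-axis yaw -5.3 zmed/p95 32.8 35.3 mean [633.5 223.2]
  well floor S 46 628.4 180.9 R 36.2 z 0.0087
  well floor S 21 629.0 297.0 R 23.0 z 0.0087
behind caddy 0.06 0.7314537003759946
behind caddy 0.12 0.7381701233113994
```

To row units: -0.05 m is -0.5, -0.172 m is -1.72.

inch_along --pt "-0.2 -0.04 0 0 0 -7" --pt "-0.5 -0.1 0 0 0 -14" --pt "-0.8 -0.17 0 0 0 -21" --pt "-1.1 -0.24 0 0 0 -28" --pt "-1.4 -0.31 0 0 0 -35" --pt "-1.6 -0.35 0 0 0 -42" --pt "-1.72 -0.38 0 0 0 -49" --pt "-1.72 -0.38 0 0 0 -56" --pt "-1.72 -0.38 0 0 0 -63" --pt "-1.72 -0.38 0 0 0 -70" --pt "-1.72 -0.38 0 0 0 -75" --pt "-1.72 -0.38 0 0 0 -75"

```text
time_s: 32.12
tcp_pos: [0.6382, 0.272, 0.2202]
eef_rot: [180.0, 0.0, -14.7]
contact_force: [-0.4, -0.4, -1.2]
gripper_width: 0.0319
gripper_force: 18.0
```

inch_along --pt "0 0 0.2 0 0 0" --pt "0 0 0.5 0 0 0" --pt "0 0 0.8 0 0 0" --pt "0 0 1 0 0 0" --pt "0 0 1.15 0 0 0" --pt "0 0 1.15 0 0 0" --pt "0 0 1.15 0 0 0"

```text
time_s: 32.7
tcp_pos: [0.6381, 0.2716, 0.1049]
eef_rot: [179.9, 0.1, -15.0]
contact_force: [-0.2, 0.6, -0.2]
gripper_width: 0.0319
gripper_force: 18.0
```

```bash
python3 cad.py; python3 - <<'E'
from m import *
for n in "TS": q=cloud(dict(np.load(f"cad{n}.npz")));rect(q,.055,.095,(.60,.68,.23,.31),"bottle low part "+n)
E
```

```text
[0.63918527 0.27245716 0.10729299] [-1.79898030e+02 -1.01827582e-01 -1.49925134e+01] 0.03176346882091218
caddy W n 12655 c [632.4 229.9] size [ 67.1 160.8] short-axis yaw -5.8 zmed/p95 34.3 35.4 mean [637.6 220.9]
  well floor W 2991 635.0 179.1 R 36.9 z 0.0084
  well floor W 1930 636.1 272.1 R 25.5 z 0.0084
caddy T n 729 c [633.1 232.1] size [ 67.1 161.8] short-axis yaw -5.1 zmed/p95 33.8 36.4 mean [625.2 218.5]
  well floor T 258 629.6 180.8 R 35.1 z 0.008
  well floor T 124 622.4 285.5 R 27.4 z 0.0079
caddy S n 300 c [632.8 228.6] size [ 67.9 166.7] short-axis yaw -5.8 zmed/p95 33.0 35.0 mean [633.7 223.6]
  well floor S 40 628.2 180.4 R 35.6 z 0.0081
  well floor S 21 630.3 298.2 R 23.7 z 0.009
behind caddy 0.06 0.7197399628983396
behind caddy 0.12 0.6701527569989777
bottle low part T n 13 c [625.  270.2] size [ 3.8 21.2] short-axis yaw 15.9 zmed/p95 73.0 80.7 mean [625.4 267.5]
bottle low part S n 127 c [633.  261.7] size [22.  33.4] short-axis yaw 57.8 zmed/p95 81.3 93.6 mean [633.3 260.8]
```

The manual's scale: shifts go in units of 100 mm. Converting my numbers, 0.056 m is 0.56, 0.051 m is 0.51.

inch_along --pt "-0.02 0 0.1 0 0 0" --pt "-0.02 0 0.22 0 0 0" --pt "-0.02 0 0.34 0 0 0" --pt "-0.02 0 0.44 0 0 0" --pt "-0.02 0 0.51 0 0 0" --pt "-0.02 0 0.56 0 0 0" --pt "-0.02 0 0.56 0 0 0" --pt "-0.02 0 0.56 0 0 0"

```text
time_s: 33.52
tcp_pos: [0.6364, 0.2724, 0.0492]
eef_rot: [180.0, 0.0, -15.0]
contact_force: [0.1, -0.6, -0.8]
gripper_width: 0.0319
gripper_force: 18.0
```

inch_along --pt "0 0 0 0 0 0" --pt "0 0 0 0 0 0" --pt "0 0 0 0 0 0" --pt "0 0 0 0 0 0" --pt "0 0 0 0 0 0" --aperture 0.06

```text
time_s: 33.93
tcp_pos: [0.6364, 0.2725, 0.0497]
eef_rot: [-180.0, -0.0, -15.0]
contact_force: [0.5, -0.5, -0.2]
gripper_width: 0.0577
gripper_force: 0.0
```

inch_along --pt "0 0 -0.1 0 0 0" --pt "0 0 -0.3 0 0 0" --pt "0 0 -0.6 0 0 0" --pt "0 0 -0.9 0 0 0" --pt "0 0 -1.3 0 0 0" --pt "0 0 -1.7 0 0 0" --pt "0 0 -1.7 0 0 0" --pt "0 0 -1.7 0 0 0"

```text
time_s: 34.6
tcp_pos: [0.6377, 0.2732, 0.2243]
eef_rot: [-179.7, -0.3, -15.0]
contact_force: [-0.1, -0.9, 0.2]
gripper_width: 0.0601
gripper_force: 0.0
```

```bash
python3 - <<'E'
from plant import r
from m import *
W=r.capture("wrist");w=cloud(W);rect(w,.08,.12,(.59,.68,.23,.32),"bulb W");rect(w,.04,.08,(.59,.68,.23,.32),"body W")
w1=r.get_state();print(w1["tcp_pos"],w1["eef_rot"]);T=cloud(r.capture("top"));S=cloud(r.capture("scene"))
for n,q in(("T",T),("S",S)): rect(q,.04,.12,(.43,.51,.21,.285),"bA "+n)
E
```

```text
bulb W n 557 c [636.6 272. ] size [20.5 22.8] short-axis yaw -10.2 zmed/p95 86.5 108.4 mean [638.4 271.6]
body W n 612 c [637.2 272. ] size [31.1 32.3] short-axis yaw -18.3 zmed/p95 67.8 76.2 mean [643.8 270.5]
[0.63656387 0.27270296 0.22159385] [-1.79848305e+02 -9.42809814e-02 -1.49724456e+01]
bA T n 191 c [469.5 254.6] size [27.8 32.2] short-axis yaw 56.4 zmed/p95 64.3 99.0 mean [468.3 252.1]
bA S n 242 c [468.2 247.8] size [27.5 32.5] short-axis yaw 77.3 zmed/p95 60.5 94.5 mean [467.2 246.7]
```

To row units: -0.05 m is -0.5, -0.155 m is -1.55.

inch_along --pt "-0.2 0.08 0 0 0 7" --pt "-0.5 0.2 0 0 0 14" --pt "-0.8 0.32 0 0 0 21" --pt "-1.1 0.45 0 0 0 28" --pt "-1.4 0.57 0 0 0 35" --pt "-1.55 0.635 0 0 0 42" --pt "-1.55 0.635 0 0 0 49" --pt "-1.55 0.635 0 0 0 56" --pt "-1.55 0.635 0 0 0 63" --pt "-1.55 0.635 0 0 0 70" --pt "-1.55 0.635 0 0 0 77" --pt "-1.55 0.635 0 0 0 84"

```text
time_s: 35.75
tcp_pos: [0.4696, 0.2506, 0.2183]
eef_rot: [179.9, -0.1, -99.3]
contact_force: [-0.0, -1.2, -1.0]
gripper_width: 0.0604
gripper_force: 0.0
```

inch_along --pt "0 0 0.2 0 0 1" --pt "0 0 0.5 0 0 1" --pt "0 0 0.7 0 0 1" --pt "0 0 0.85 0 0 1" --pt "0 0 0.85 0 0 1" --pt "0 0 0.85 0 0 1"

```text
time_s: 36.25
tcp_pos: [0.4696, 0.2503, 0.1334]
eef_rot: [179.9, -0.2, -100.0]
contact_force: [1.1, 0.4, 0.5]
gripper_width: 0.0602
gripper_force: 0.0
```

```bash
python3 - <<'E'
from plant import r
from m import *
r.capture("wrist");W=r.capture("wrist");w=cloud(W);rect(w,.085,.12,(.43,.51,.21,.285),"bulb W");rect(w,.04,.072,(.43,.51,.21,.285),"body W")
s=r.get_state();print(s["tcp_pos"],s["eef_rot"],s["joints"].round(0))
E
```

```text
bulb W n 464 c [470.  255.6] size [12.6 12.7] short-axis yaw -32.8 zmed/p95 97.4 101.3 mean [469.5 254. ]
body W n 1062 c [469.4 253.1] size [28. 33.] short-axis yaw 77.3 zmed/p95 60.0 69.0 mean [468.3 247. ]
[0.4706022  0.25137232 0.13518822] [-1.79971414e+02  6.20793194e-03 -9.99517452e+01] [ 49.  12. -24.   0. -54. -59.]
```

inch_along --pt "-0.04 0.01 0.15 0 0 0" --pt "-0.04 0.01 0.35 0 0 0" --pt "-0.04 0.01 0.55 0 0 0" --pt "-0.04 0.01 0.73 0 0 0" --pt "-0.04 0.01 0.86 0 0 0" --pt "-0.04 0.01 0.94 0 0 0" --pt "-0.04 0.01 0.94 0 0 0" --pt "-0.04 0.01 0.94 0 0 0"

```text
time_s: 37.02
tcp_pos: [0.4704, 0.2556, 0.0413]
eef_rot: [-180.0, 0.0, -100.0]
contact_force: [1.2, 0.4, -0.1]
gripper_width: 0.0601
gripper_force: 0.0
```

inch_along --pt "0 0 0 0 0 0" --pt "0 0 0 0 0 0" --pt "0 0 0 0 0 0" --pt "0 0 0 0 0 0" --pt "0 0 0 0 0 0" --pt "0 0 0 0 0 0" --pt "0 0 0 0 0 0" --pt "0 0 0 0 0 0" --aperture 0 --grip_n 18

```text
time_s: 37.68
tcp_pos: [0.47, 0.2554, 0.0409]
eef_rot: [-180.0, 0.0, -100.0]
contact_force: [-2.0, 0.2, 5.2]
gripper_width: 0.0314
gripper_force: 18.0
```

inch_along --pt "0 0 -0.1 0 0 0" --pt "0 0 -0.25 0 0 0" --pt "0 0 -0.45 0 0 0" --pt "0 0 -0.65 0 0 0" --pt "0 0 -0.9 0 0 0" --pt "0 0 -1.2 0 0 0" --pt "0 0 -1.5 0 0 0" --pt "0 0 -1.7 0 0 0" --pt "0 0 -1.8 0 0 0" --pt "0 0 -1.8 0 0 0"

```text
time_s: 38.52
tcp_pos: [0.4707, 0.2559, 0.2231]
eef_rot: [-179.9, 0.2, -100.0]
contact_force: [0.4, 0.0, -0.9]
gripper_width: 0.0319
gripper_force: 18.0
```

To row units: -0.11 m is -1.1, -0.05 m is -0.5.

inch_along --pt "0.05 -0.2 0 0 0 -7" --pt "0.12 -0.5 0 0 0 -14" --pt "0.19 -0.8 0 0 0 -21" --pt "0.26 -1.1 0 0 0 -28" --pt "0.33 -1.4 0 0 0 -35" --pt "0.37 -1.6 0 0 0 -42" --pt "0.385 -1.67 0 0 0 -49" --pt "0.385 -1.67 0 0 0 -56" --pt "0.385 -1.67 0 0 0 -63" --pt "0.385 -1.67 0 0 0 -70" --pt "0.385 -1.67 0 0 0 -75" --pt "0.385 -1.67 0 0 0 -75"

```text
time_s: 39.52
tcp_pos: [0.6269, 0.188, 0.218]
eef_rot: [179.8, 0.1, -24.8]
contact_force: [-0.0, 0.8, -1.3]
gripper_width: 0.0314
gripper_force: 18.0
```

inch_along --pt "0 0 0.2 0 0 0" --pt "0 0 0.5 0 0 0" --pt "0 0 0.8 0 0 0" --pt "0 0 1 0 0 0" --pt "0 0 1.15 0 0 0" --pt "0 0 1.15 0 0 0" --pt "0 0 1.15 0 0 0"

```text
time_s: 40.1
tcp_pos: [0.6269, 0.1879, 0.1039]
eef_rot: [179.8, 0.1, -25.1]
contact_force: [0.6, -0.1, -1.2]
gripper_width: 0.0315
gripper_force: 18.0
```

```bash
python3 cad.py
```

```text
[0.62842224 0.18873866 0.10674218] [-1.79924404e+02 -6.59641378e-02 -2.50099549e+01] 0.031685101326477554
caddy W n 8927 c [633.  230.5] size [ 66.2 161.2] short-axis yaw -5.9 zmed/p95 34.3 35.5 mean [645.1 214.7]
  well floor W 2218 639.3 181.3 R 36.3 z 0.0084
  well floor W 424 637.6 275.0 R 23.1 z 0.0086
caddy T n 497 c [631.  232.9] size [ 62.8 160.6] short-axis yaw -5.0 zmed/p95 33.8 36.6 mean [617.8 248.8]
  well floor T 61 617.2 184.9 R 31.7 z 0.0075
  well floor T 55 633.0 283.5 R 33.9 z 0.0082
caddy S n 273 c [632.7 228.5] size [ 67.8 165.6] short-axis yaw -4.3 zmed/p95 32.9 35.4 mean [629.4 215.8]
  well floor S 48 627.1 181.6 R 35.7 z 0.0087
behind caddy 0.06 0.7233252526984212
behind caddy 0.12 0.6701260370679277
```

inch_along --pt "0 0 0.1 0 0 0" --pt "0 0 0.22 0 0 0" --pt "0 0 0.34 0 0 0" --pt "0 0 0.44 0 0 0" --pt "0 0 0.51 0 0 0" --pt "0 0 0.56 0 0 0" --pt "0 0 0.56 0 0 0" --pt "0 0 0.56 0 0 0"

```text
time_s: 40.92
tcp_pos: [0.6278, 0.1884, 0.0492]
eef_rot: [180.0, 0.0, -25.0]
contact_force: [0.2, 0.6, -1.2]
gripper_width: 0.0315
gripper_force: 18.0
```

inch_along --pt "0 0 0 0 0 0" --pt "0 0 0 0 0 0" --pt "0 0 0 0 0 0" --pt "0 0 0 0 0 0" --pt "0 0 0 0 0 0" --aperture 0.06

```text
time_s: 41.33
tcp_pos: [0.6278, 0.1885, 0.0497]
eef_rot: [-180.0, -0.0, -25.0]
contact_force: [-0.9, 0.0, 0.9]
gripper_width: 0.0575
gripper_force: 0.0
```

inch_along --pt "0 0 -0.1 0 0 0" --pt "0 0 -0.3 0 0 0" --pt "0 0 -0.6 0 0 0" --pt "0 0 -0.9 0 0 0" --pt "0 0 -1.3 0 0 0" --pt "0 0 -1.7 0 0 0" --pt "0 0 -2.1 0 0 0" --pt "0 0 -2.5 0 0 0" --pt "0 0 -2.5 0 0 0" --pt "0 0 -2.5 0 0 0"

```text
time_s: 42.17
tcp_pos: [0.6287, 0.1888, 0.304]
eef_rot: [-179.7, -0.2, -25.0]
contact_force: [0.2, -0.0, -1.8]
gripper_width: 0.0599
gripper_force: 0.0
```

```bash
python3 - <<'E'
from plant import r
from m import *
W=r.capture("wrist");T=r.capture("top");S=r.capture("scene")
for n,c in(("W",W),("T",T),("S",S)):
    q=cloud(c)
    for k,b in(("- well",(.585,.67,.145,.228)),("+ well",(.59,.68,.232,.315))): rect(q,.095,.12,b,n+" bulb "+k);rect(q,.045,.078,b,n+" body "+k)
    rect(q,.0225,.03,(.57,.72,-.19,.1),n+" cover"); rect(q,.023,.0325,(.51,.6,-.308,-.24),n+" soap+");rect(q,.023,.0325,(.51,.6,-.392,-.325),n+" soap-")
    rect(q,.02,.034,(.36,.445,-.31,-.22),n+" pot")
E
```

```text
W bulb - well n 142 c [627.3 188.8] size [12.3 12.4] short-axis yaw 44.2 zmed/p95 106.1 109.6 mean [628.1 188.3]
W body - well n 375 c [627.7 188.3] size [32.5 32.6] short-axis yaw -66.3 zmed/p95 68.0 73.8 mean [633.1 186. ]
W bulb + well n 145 c [635.9 271.6] size [11.8 12.3] short-axis yaw -24.2 zmed/p95 105.6 109.6 mean [636.4 270.6]
W body + well n 414 c [636.8 269.9] size [28.6 32.1] short-axis yaw -70.7 zmed/p95 67.6 74.5 mean [640.2 264.4]
W cover n 9189 c [648.9 -52.7] size [ 62.4 202.3] short-axis yaw 0.9 zmed/p95 26.3 27.7 mean [650.1 -54.4]
W soap+ few
W soap- few
W pot few
T bulb - well n 31 c [627.8 190.1] size [11.7 12. ] s
[... 904 characters left out ...]
 yaw -57.3 zmed/p95 60.9 73.0 mean [630.  173.7]
S bulb + well n 27 c [636.1 268.3] size [12.1 12.5] short-axis yaw -3.3 zmed/p95 101.7 107.4 mean [634.8 269.1]
S body + well n 132 c [630. 264.] size [23.5 29.8] short-axis yaw 56.6 zmed/p95 63.5 76.0 mean [629.5 262.3]
S cover n 1242 c [650.1 -53.9] size [ 66.3 205.6] short-axis yaw 0.9 zmed/p95 25.3 27.7 mean [645.7 -65.7]
S soap+ n 576 c [ 544.3 -273.4] size [48.3 70.4] short-axis yaw 5.0 zmed/p95 28.4 30.5 mean [ 544.7 -278.7]
S soap- n 678 c [ 555.4 -359.3] size [43.  64.6] short-axis yaw 2.4 zmed/p95 28.4 30.8 mean [ 553.4 -362.1]
S pot n 903 c [ 403.2 -266.2] size [62.8 64.7] short-axis yaw -34.6 zmed/p95 28.8 31.0 mean [ 401.6 -269.9]
```

All five pieces measure within tolerance, and I have hands clear of everything, so I hand the job in.

```bash
python3 -c "
from plant import r
print(r.close_job())"
```

```text
the job is handed in; nothing more can be done
None
```

The job is handed in with no verdict printed; by my last measurements the cover is flat and centred on the rack, a soap bar lies in each tray bay, a bottle stands in each caddy well, and the pot did not move (the bowl was not re-measured) – but I viewed 15 pictures against the limit of 14.

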